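# Measure a bolt head across the flats with the bench caliper

### The arm

A 6-joint arm with a two-finger parallel gripper is mounted at the origin on a cart in front of the work surface, level with it; the furniture and walls round the work are solid. World frame = base frame: x ahead of the robot, y to its left, z up, the work surface at z = 0. Lengths are in mm, angles in rad, forces in N, time in s.
With the tool pointing down it reaches from about 325 to 925 mm from the base axis. Payload 3.1 kg.
Tool frame: the origin (TCP) lies midway between the tips of the shut fingers; the grasp point (between the pads) lies 19 mm behind it (manip.pinch_z is the z of the grasp point in the tool frame, in mm); z points along the fingers, y is the direction in which the jaws open and shut (so a half turn about z gives the same grasp; the last joint's range is limited). The gripper opens to 85 mm and grips with 20 to 120 N. Pads are 22 mm wide; open, the fingers measure 114 mm over their backs; the gripper's body (76 mm by 85 mm) begins 54 mm behind the grasp point. The pads swing forward as they close: fully open they stand 13 mm farther back than shut.
Start: joints at [1.106, 0.217, 1.613, -0, 1.311, -0.112], TCP at [215.936, 586.524, 191.8] pointing down, gripper open.
Joint ranges: [-2.75, 2.75], [-0.78, 2.1], [0.31, 2.55], [-1.13, 4.27], [0.13, 2.63], [-2.58, 2.58]. Speed limits (rad/s): [2.79, 2.79, 3.14, 3.14, 3.14, 3.14].

### API

Orientations are given as [roll, pitch, yaw] about the fixed x, y, z axes, in that order (R = Rz(yaw) Ry(pitch) Rx(roll)).
In Python, from cell import manip gives the robot as it stands. The module is installed in compiled form; this text tells all that it offers.
- The arm moves only by the tool servo_tool, never from a script. Its argument "steps" is a list that holds one entry, the list of rows, each a list of 5 numbers: the shift along the tool's x, y, z in units of 30 mm (1.0 is 30 mm), then the turn about the tool's z in units of 6 degrees (1.0 is 6 degrees), then the opening, from -1 (shut) to 1 (fully open). In form: [[[dx, dy, dz, roll, grip], ...]]. A call has 1 to 10 rows; each row is the pose to reach, as a shift and turn from the pose commanded when the call began, along the tool's axes at that moment; what a row does not reach only later rows make up. A row lasts 1/12 s, in which the tool goes at most 41.7 mm and 7.16 degrees, less where a joint would pass 70% of its speed; a pose out of reach is approached as far as the arm can. A call with a gripper value outside its range is refused whole. The fingers move at their own pace and stop on an object; "newtons" is the grip in N (left out, the last holds). Time passes only in rows, so rows that repeat a pose let the fingers close. It gives the time, the measured TCP pose, the force and the opening at its end, in the units of the state.
- manip.sense(): the state, without advancing time (a new reading comes with each control period).
- manip.camera(name): name is "scene" or "side" or "wrist"; returns the picture (480x640x3 uint8, blue, green, red); there is no depth.
- manip.calibration(name): a dict with "intrinsics" (3x3 intrinsics, pixels), "eye" and "attitude" of the camera in the world. Camera axes: x right, y down, z forward; pixel columns grow to the right and rows downward; lengths in mm; the calibration is good to about 2 mm. A picture is of the moment at which its call begins: read the wrist's pose just before it. calibration takes no time and is no camera call; for the wrist camera it gives the pose at the moment of the call.
- manip.finish_job(): hands the job in, once; it reports no verdict.
Trained networks look in the newest picture that a camera, given by its name, has taken for a name from the list of things; names that differ only in an ending like _2 or _b are one class to them, and where a whole thing is asked for, a point or a joint stands for the part that bears it (a point fixed in the world has none). Each returns a list of dicts, best first, with "score" (0 to 1); they miss things now and then, are a little off and sometimes report something else, mostly with a low value. They report only what shows in the picture. A call takes as long as a camera call.
- manip.look_for(camera, name): "point" ([x, y, z] in mm, in the coordinates of the camera as it stood for that picture, good to about 4 mm: the middle of the surface that is visible of it).
- manip.masks_of(camera, name): "mask" (480x640 bool, what is visible of it).
The state is a dict: "clock": time; "joints": joint angles; "dq": joint speeds; "effort": joint torques, N m; "eef_pos": TCP position; "tcp_rot": TCP orientation; "contact_force": force on the tool from outside, world axes, zero at the start; "moment": the same for the moment, N m; "gripper_width": opening from 0.0 (shut) to 1.0 (fully open).
Only numpy, scipy, OpenCV 4.12 (cv2) and the standard library are available. Lean on these libraries where they do the work, as an engineer would, in place of code of your own. Each camera call takes 0.05 s, during which the arm holds its last target.

### The job

Measure the head of the black bolt across its flats for me, so that I know which socket to fetch. Open the caliper, stand the bolt on its head on the wooden base between the jaws, let go of it, and slide the jaw shut until you feel both jaws bear on two opposite flats (not on corners) with firm but gentle thumb pressure (about 5 to 10 N); never force it. Leave it like that, jaws closed on the bolt and hands off, for me to read, and leave everything else where it is.

Things in the scene. Friction and masses are not known exactly. Their poses are not given: they have to be found in the camera images.
- caliper_stand: Fixed plywood base 130 (x) x 300 (y) x 12 mm carrying a digital caliper, held flat. Origin: centre of the base's underside. The beam (16 mm wide, top at 20 mm) lies along y at x = +30 mm, between clamps at y = +128 and -134 mm (44 x 22 mm, top 30 mm). The jaws reach from it to -x, tips at x = -30 mm; they are 6 mm thick, 3 to 9 mm above the base.
- measure_spot (a point): Point on top of the base (12 mm above the table), at x = -8, y = +70 mm in the stand's frame, axes as the stand's: here is the centre of the black bolt's head when one flat bears on the fixed jaw. The fixed jaw's measuring face is the plane 15 mm to +y of this point.
- fixed_jaw: Fixed steel jaw, part of the stand, same axes. Origin in its flat measuring face, which looks to the stand's -y, 6 mm above the base, at the stand's x = -8, y = +85 mm. Oiled ground steel, friction about 0.15: flats less than about 15 degrees out of square are squared up as the jaws close; a head turned farther jams on its corners.
- moving_jaw: Sliding steel jaw, carried by the slide. Origin in its flat measuring face (which looks to the stand's +y), opposite the fixed jaw's origin. Same steel and friction. 5 to 10 N on the part is a proper measuring pressure; dragging the slide and the bolt along takes some 2 to 4 N before that. More than 40 N on the part would spring the jaws.
- caliper_slide (a joint): Opening between the two measuring faces, m: 0 shut, 0.100 at most; it grows as the slide moves to the stand's -y. The slide rubs with about 2 N and stays where it is left, so a bolt pressed by the jaws stays lightly clamped after the slide is let go.
- slide_grip (a point): Where to take the slide: middle of the top of its black ribbed housing, 34 mm above the table, on the beam's centre line, 52 mm to the stand's -y of the moving jaw's face; moves with it. The housing is 32 mm wide across the beam (x), 72 mm long along it, 20 mm tall, its underside 1.5 mm above the base: pinch it across its width from above, or push its ends.
- bolt_black: Black hexagon bolt, loose, 0.15 to 0.31 kg, standing on its head: head 30 mm across flats, 34.6 mm across corners, 12.5 mm high; threaded shank 20 mm in diameter, 50 mm long, pointing up. Origin: centre of the head's underside as it stands, z up along the shank. Two flats face the bolt's +y and -y, the others follow every 60 degrees.
- bolt_zinc: Bystander: bright zinc hexagon bolt, loose, standing on its head: 24 mm across flats, shank 16 mm in diameter, 60 mm tall. Origin: centre of its underside.
- spanner_17: Bystander: steel ring spanner, 35 x 184 x 7 mm, lying on the table. Origin: centre of its underside.
- tape_2: Bystander: small roll of dark tape, 53 mm across, 19 mm high. Origin: centre of its underside.
- marker: Bystander: black and red marker pen, 17 x 130 x 17 mm, lying on the table. Origin: centre of its underside.
- jar_nails: Bystander: clear jar of nails with a white lid, 48 mm across, 76 mm high. Origin: centre of its underside.

How it is judged (in metres and radians):
On the way, in this order (a step that is already met when the one before it is completed fails the run):
1. the caliper is opened wider than the bolt's head (value of joint caliper_slide above 0.036 m), for 0.2 s.
2. the black bolt stands on its head on the base between the open jaws, let go (x of bolt_black in the frame of measure_spot between -0.012 and 0.012 m and z of bolt_black in the frame of measure_spot between -0.003 and 0.003 m and angle between bolt_black's own z axis and vertical below 0.08 rad and y of bolt_black in the frame of measure_spot between -0.06 and 0.004 m and contact force between the fingers and bolt_black below 0.1 N), for 0.2 s.
3. both jaws bear on opposite flats of the head with at least 2 N (contact force between each of moving_jaw, fixed_jaw and bolt_black above 2 N and value of joint caliper_slide between 0.0285 and 0.0311 m), for 0.1 s.
At the end, for the whole second after the job is handed in: The black bolt stands upright (0.08 rad) at rest on the base, within 12 mm of the measure spot along the jaws; both jaws bear on it (over 0.2 N) and the opening reads 28.5 to 31.1 mm: flats, not corners; robot clear, no bystander moved over 20 mm (x of bolt_black in the frame of measure_spot between -0.012 and 0.012 m and z of bolt_black in the frame of measure_spot between -0.003 and 0.003 m and angle between bolt_black's own z axis and vertical below 0.08 rad and contact force between each of moving_jaw, fixed_jaw and bolt_black above 0.2 N and value of joint caliper_slide between 0.0285 and 0.0311 m and linear speed of bolt_black below 0.01 m/s and distance of each of bolt_zinc, spanner_17, tape_2, marker, jar_nails from where it was at the start of the episode below 0.02 m); the robot touches nothing.
It fails at once if the jaws are forced onto the bolt with more than 40 N (contact force between any of moving_jaw, fixed_jaw and bolt_black above 40 N).
It fails at once if a bystander is moved more than 20 mm (distance of any of bolt_zinc, spanner_17, tape_2, marker, jar_nails from where it was at the start of the episode above 0.02 m).
It also fails if it takes over 72 s, if anything falls off the work surface, if the arm or the gripper's body presses on something with over 40 N, if the wrist force passes 120 N, or if a joint passes its speed limit or range.

## Working session

There is one attempt and no reset: what is moved stays moved. The work goes in short steps, Python scripts to look and compute and a tool call to move; the robot and the scene stay as the last step left them, time stands still between calls to the robot, and variables do not carry over. Pictures are saved under pics/ and viewed, and the job is handed in when it is done.

Besides the shell and the picture viewer there is one more tool, called after "Emit:" as name(argument=value, ...), one argument or row to a line, values as JSON. servo_tool: Moves the arm, as the interface text tells. Its arguments: {"type":"object","properties":{"steps":{"type":"array","items":{"type":"array","items":{"type":"array","items":{"type":"number"}}}},"newtons":{"type":"number"}},"required":["steps"]}

```bash
mkdir -p pics
python3 - <<'E'
from cell import manip
import cv2,numpy as np
print(manip.sense(), manip.pinch_z)
for c in ["scene","side","wrist"]:
    im=manip.camera(c); cv2.imwrite(f"pics/{c}0.png",im)
    k=manip.calibration(c); print(c,k)
    for n in ["caliper_stand","bolt_black","moving_jaw","fixed_jaw","slide_grip"]:
        K=np.array(k["attitude"])
        for d in manip.look_for(c,n)[:2]:
            p=np.array(d["point"])
            print(c,n,round(d["score"],2),np.round(p), np.round(K@p+np.array(k["eye"])) if K.shape==(3,3) else K)
E
```

```text
{'clock': 0.0, 'joints': array([ 1.10580017e+00,  2.17769206e-01,  1.61496697e+00, -4.54802775e-06,
        1.31128479e+00, -1.12228724e-01]), 'dq': array([-0.00156046, -0.00044145,  0.00137459,  0.00030089,  0.00151694,
        0.00016866]), 'effort': array([-8.90607553e-04, -3.96861041e+01, -3.03843820e+01, -2.13926660e-04,
        9.76448326e-03,  3.05424656e-06]), 'eef_pos': array([215.51518777, 585.68161735, 190.44190159]), 'tcp_rot': array([-3.13917912e+00, -2.67589243e-04,  2.78882607e+00]), 'contact_force': array([-0.08318086,  1.23566753,  0.21220847]), 'moment': array([-0.06151789,  0.03996675,  0.00360702]), 'gripper_width': 0.997988571212974} -18.700000000000003
scene {'intrinsics': array([[610.76662808,   0.        , 321.72954983],
       [  0.        , 610.76662808, 245.49468852],
       [  0.        ,   0.        ,   1.        ]]), 'eye': array([ -82.06802481, -205.86053505,  777.94004   ]), 'attitude': array([-2.39315066, -0.00757754, -1.0289421 ])}
scene caliper_stand 0.71 [239. 154. 902.] [-2.39315066 -0.00757754 -1.0289421 ]
scene caliper_stand 0.52 [ -61.   -3. 10
[... 640 characters left out ...]
92  , 473.5412318 ]), 'attitude': array([-2.0127824 ,  0.02282244, -2.71993824])}
side caliper_stand 0.71 [ 107.  -62. 1188.] [-2.0127824   0.02282244 -2.71993824]
side bolt_black 0.86 [-19.  64. 914.] [-2.0127824   0.02282244 -2.71993824]
side moving_jaw 0.32 [-173.   81.  912.] [-2.0127824   0.02282244 -2.71993824]
side slide_grip 0.63 [ 100.  -73. 1174.] [-2.0127824   0.02282244 -2.71993824]
wrist {'intrinsics': array([[335.10318635,   0.        , 322.8402398 ],
       [  0.        , 335.10318635, 239.53186076],
       [  0.        ,   0.        ,   1.        ]]), 'eye': array([154.15531706, 609.36942684, 374.83147208]), 'attitude': array([2.88016738e+00, 6.87944073e-04, 1.21788359e+00])}
```

View pics/scene0.png

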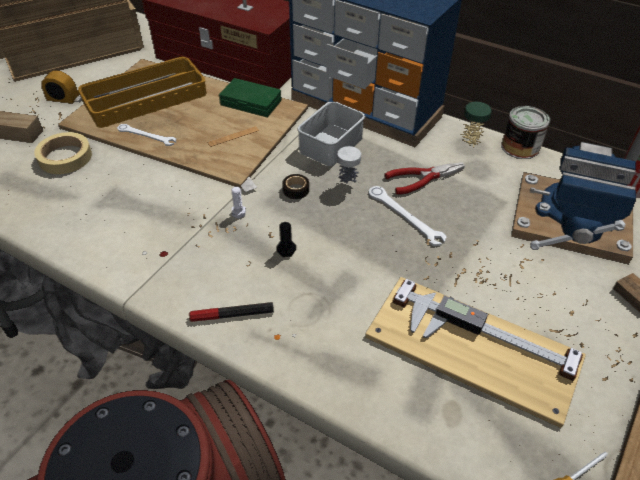

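View pics/side0.png

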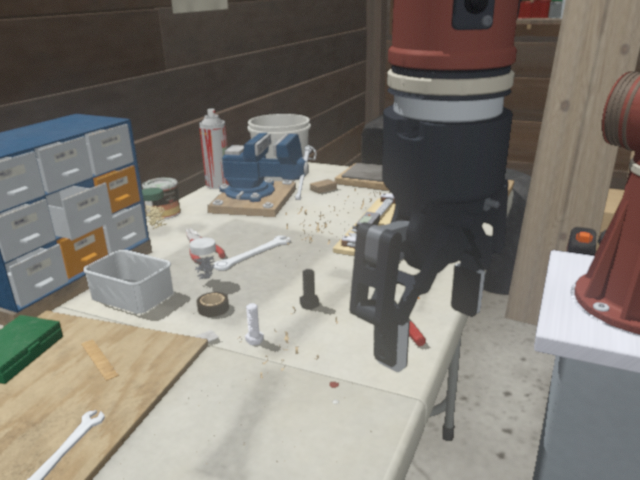

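View pics/wrist0.png

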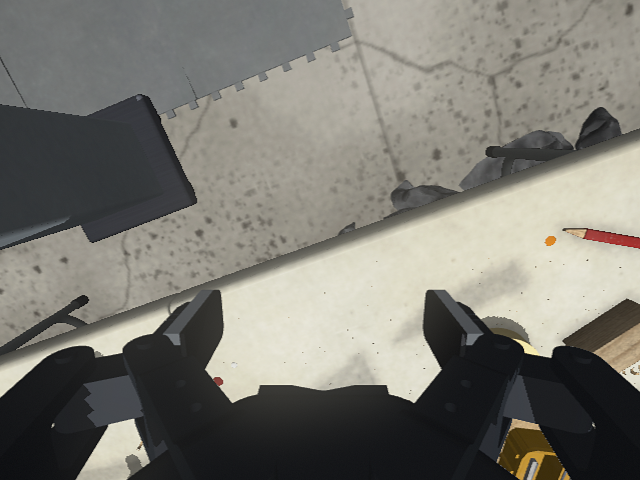

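```bash
cat > h.py <<'E'
from cell import manip
import cv2,numpy as np
from scipy.spatial.transform import Rotation as Ro
def R(a): return Ro.from_euler('xyz',a).as_matrix()
def w(cal,p): return R(cal["attitude"])@np.array(p)+cal["eye"]
def ray(cal,u,v,z):
    K=cal["intrinsics"]; d=R(cal["attitude"])@np.linalg.solve(K,[u,v,1.]); e=np.array(cal["eye"])
    return e+d*(z-e[2])/d[2]
def proj(cal,P):
    q=(np.atleast_2d(P)-cal["eye"])@R(cal["attitude"]); K=cal["intrinsics"]
    q=q@K.T; return q[:,:2]/q[:,2:]
E
python3 - <<'E'
from h import *
A={"scene":{"stand":[239,154,902],"bolt":[-58,-7,1026],"mj":[168,118,921],"fj":[155,96,941],"slide":[201,99,918]},
"side":{"stand":[107,-62,1188],"bolt":[-19,64,914],"slide":[100,-73,1174]}}
for c in A:
    k=manip.calibration(c)
    for n,p in A[c].items(): print(c,n,np.round(w(k,p)))
E
```

```text
scene stand [ 473. -157.   14.]
scene bolt [494. 202.  30.]
scene mj [470. -76.  24.]
scene fj [489. -50.  24.]
scene slide [498. -98.  39.]
side stand [ 508. -114.   19.]
side bolt [499. 212.  25.]
side slide [ 511. -104.   35.]
```

The scene camera shows the black bolt at about (286,245), the caliper stand at (366–583, 280–421), the zinc bolt at (238,200) and the tape at (295,185). I'll zoom in for corners and the hex orientation.

Run:
```python
from h import *
im=cv2.imread("pics/scene0.png")
cv2.imwrite("pics/z1.png",cv2.resize(im[270:430,355:595],None,fx=3.3,fy=3.3,interpolation=cv2.INTER_CUBIC))
k=manip.calibration("scene")
m=manip.masks_of("scene","caliper_stand")[0]["mask"]
ys,xs=np.nonzero(m); print(xs.min(),xs.max(),ys.min(),ys.max())
for n in ["bolt_zinc","spanner_17","tape_2","marker","jar_nails"]:
    d=manip.look_for("scene",n)[:1]
    for e in d: print(n,e["score"],np.round(w(k,e["point"])))
# base outline fit via minimizing mask mismatch
from scipy.optimize import minimize
def corners(p,z=12):
    c,s=np.cos(p[2]),np.sin(p[2])
    L=np.array([[65,150],[65,-150],[-65,-150],[-65,150]])
    xy=L@np.array([[c,s],[-s,c]])+p[:2]
    return np.c_[xy,np.full(4,z)]
def model(p):
    a=np.zeros((480,640),np.uint8)
    h=cv2.convexHull(np.vstack([proj(k,corners(p,0)),proj(k,corners(p,12))]).astype(np.float32))
    cv2.fillConvexPoly(a,np.round(h*16).astype(np.int32),1,shift=4); return a>0
hull=np.zeros((480,640),np.uint8)
cv2.fillPoly(hull,[cv2.convexHull(np.c_[xs,ys].astype(np.int32))],1)
best=None
for y0 in (-0.3,-.15,0,.15,.3):
    f=lambda p:(model([p[0],p[1],p[2]/100])^m.astype(bool)).sum()
    r=minimize(f,[473,-150,y0*100],method="Nelder-Mead",options=dict(initial_simplex=[[473,-150,y0*100],[493,-150,y0*100],[473,-130,y0*100],[473,-150,y0*100+10]]))
    print(r.x,r.fun,m.sum())
```

```text
365 584 277 426
bolt_zinc 0.66 [522. 331.  32.]
spanner_17 0.85 [676.  64.  10.]
tape_2 0.96 [635. 277.  12.]
marker 0.66 [337. 206.  14.]
jar_nails 0.88 [692. 199.  74.]
[ 479.38405347 -139.72957736    2.40009297] 337.0 15676
[ 478.89516688 -139.81709123    2.59967665] 323.0 15676
[ 477.9209158  -140.06193339    2.19343277] 346.0 15676
[ 479.35382387 -139.74377322    2.35580593] 332.0 15676
[ 478.79292126 -139.6581784     3.41268323] 342.0 15676
```

View pics/z1.png

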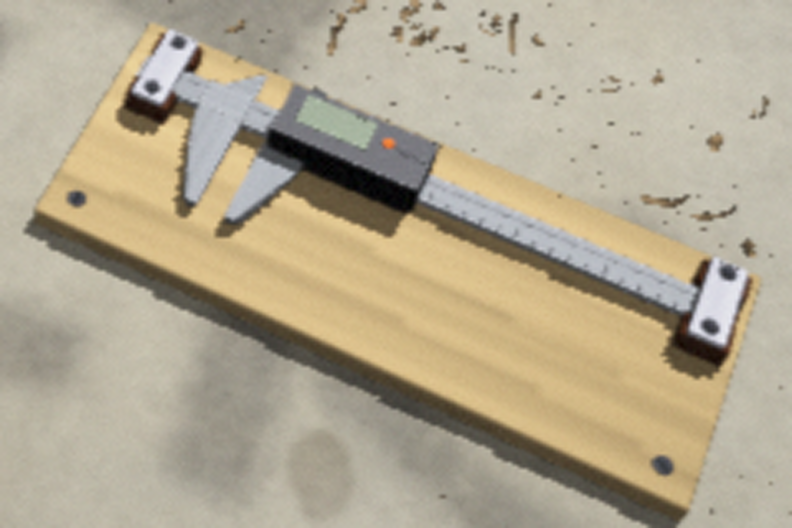

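```bash
cat >> h.py <<'E'
def units(P,yaw=None,cur=None):
    s=manip.sense(); p=np.array(s["eef_pos"]); y=s["tcp_rot"][2]
    Rm=R(s["tcp_rot"]); d=Rm.T@(np.array(P)-p)/30
    t=0 if yaw is None else -np.degrees((yaw-y+np.pi)%(2*np.pi)-np.pi)/6
    return np.round(d,3),round(t,2)
def stat():
    s=manip.sense(); print("t",round(s["clock"],2),"p",np.round(s["eef_pos"],1),"rpy",np.round(s["tcp_rot"],3),"F",np.round(s["contact_force"],1),"g",round(s["gripper_width"],3),"q",np.round(s["joints"],2))
E
python3 - <<'E'
from h import *
k=manip.calibration("wrist"); print(R(k["attitude"])[:,2], ray(k,320,240,0))
print(units([497,125,200],1.6))
E
```

```text
[ 0.24226274 -0.09002759 -0.96602474] [247.53039326 571.15136972   0.        ]
(array([-14.107, -11.2  ,  -0.273]), np.float64(11.35))
```

Emit:
servo_tool(
  steps=[
    [[-13.8, -10.0, -0.3, 11.3, 1], [-13.8, -10.0, -0.3, 11.3, 1], [-13.8, -10.0, -0.3, 11.3, 1], [-13.8, -10.0, -0.3, 11.3, 1], [-13.8, -10.0, -0.3, 11.3, 1], [-13.8, -10.0, -0.3, 11.3, 1], [-13.8, -10.0, -0.3, 11.3, 1], [-13.8, -10.0, -0.3, 11.3, 1], [-13.8, -10.0, -0.3, 11.3, 1], [-13.8, -10.0, -0.3, 11.3, 1]],
  ],
)

```text
clock: 2.03
eef_pos: [448.9, 238.8, 199.6]
tcp_rot: [3.141, -0.0, 1.6]
contact_force: [1.2, 0.6, -0.5]
gripper_width: 0.997
```

Run:
```python
from h import *
stat(); print(units([497,165,200],1.6))
```

```text
t 2.03 p [448.9 238.8 199.6] rpy [ 3.141 -0.     1.6  ] F [ 1.2  0.6 -0.5] g 0.997 q [ 0.35 -0.04  1.88  0.    1.31  0.32]
(array([-2.506,  1.53 , -0.014]), np.float64(0.0))
```

Emit:
servo_tool(
  steps=[
    [[-2.5, 1.5, 0, 0, 1], [-2.5, 1.5, 0, 0, 1], [-2.5, 1.5, 0, 0, 1], [-2.5, 1.5, 0, 0, 1], [-2.5, 1.5, 0, 0, 1], [-2.5, 1.5, 0, 0, 1]],
  ],
)

```text
clock: 2.53
eef_pos: [494.8, 168.2, 199.0]
tcp_rot: [-3.141, -0.001, 1.607]
contact_force: [-0.2, 0.4, 0.4]
gripper_width: 1.0
```

Run:
```python
from h import *
stat(); k=manip.calibration("wrist"); im=manip.camera("wrist"); cv2.imwrite("pics/w1.png",im)
for d in manip.look_for("wrist","bolt_black")[:2]: print(d["score"],w(k,d["point"]))
m=manip.masks_of("wrist","bolt_black")
if m:
    ys,xs=np.nonzero(m[0]["mask"]); print(xs.min(),xs.max(),ys.min(),ys.max())
    a,b,c,d=max(xs.min()-30,0),xs.max()+30,max(ys.min()-30,0),ys.max()+30
    print(a,c); cv2.imwrite("pics/w1z.png",cv2.resize(im[c:d,a:b],None,fx=5,fy=5,interpolation=cv2.INTER_CUBIC))
```

```text
t 2.53 p [494.8 168.2 199. ] rpy [-3.141e+00 -1.000e-03  1.607e+00] F [-0.2  0.4  0.4] g 1.0 q [ 0.19 -0.01  1.85  0.    1.31  0.16]
0.8 [499.63509118 210.47478447  62.37144416]
310 340 162 190
280 132
```

View pics/w1.png

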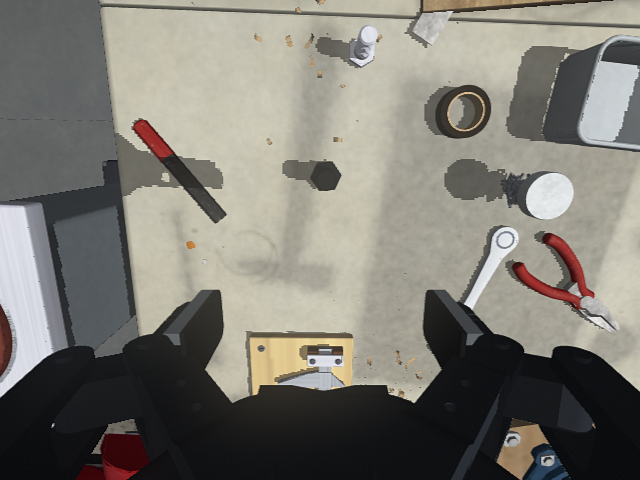

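View pics/w1z.png

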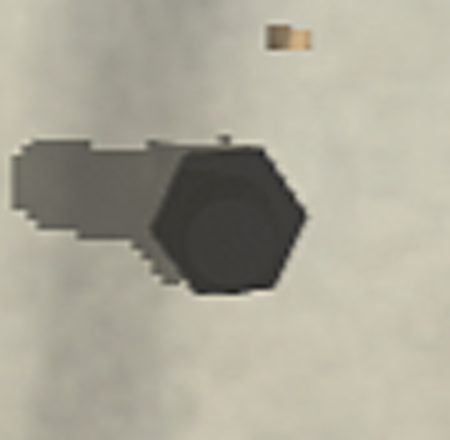

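The wrist view shows the bolt's head hexagon at (325,176), sharp enough to fit its pose and yaw from the mask.

```bash
cat >> h.py <<'E'
def hexfit(k,u,v,z0=0,r0=17.32,h=12.5,zt=62.5):
    """pixels of silhouette hull -> x,y,yaw"""
    from scipy.optimize import minimize
E
python3 - <<'E'
from h import *
from scipy.optimize import minimize
k=manip.calibration("wrist")
im=cv2.imread("pics/w1.png")
x0=ray(k,325,177,12.5); print(x0)
S=4; a,c=300,152
crop=cv2.resize(cv2.cvtColor(im,cv2.COLOR_BGR2GRAY)[c:c+48,a:a+48],None,fx=S,fy=S,interpolation=cv2.INTER_CUBIC)
m=crop<82
m2=manip.masks_of("wrist","bolt_black")[0]["mask"][c:c+48,a:a+48].astype(np.uint8)
m2=cv2.resize(m2,None,fx=S,fy=S,interpolation=cv2.INTER_NEAREST)>0
def mod(p):
    th=np.radians(p[2])+np.arange(6)*np.pi/3   # corners at 0,60.. -> flats at 30,90 (±y)
    pts=[]
    for z in (0,12.5): pts.append(np.c_[p[0]+17.3*np.cos(th),p[1]+17.3*np.sin(th),np.full(6,z)])
    t=np.arange(40)/40*2*np.pi; pts.append(np.c_[p[0]+10*np.cos(t),p[1]+10*np.sin(t),np.full(40,62.5)])
    q=np.vstack(pts); q=(proj(k,q)-[a,c]+.5)*S
    A=np.zeros(m.shape,np.uint8); cv2.fillPoly(A,[cv2.convexHull(q.astype(np.float32)).astype(np.int32)],1); return A>0
for nm,mm in (("gray",m),("net",m2)):
  for y in (-25,-10,0,10,25):
    f=lambda p:(mod(p)^mm).sum()
    s=[x0[0],x0[1],y]
    r=minimize(f,s,method="Nelder-Mead",options=dict(initial_simplex=[s,[s[0]+4,s[1],y],[s[0],s[1]+4,y],[s[0],s[1],y+12]]))
    print(nm,r.x,r.fun,mm.sum())
p=manip.calibration("wrist")
print("stand corners vis:",[np.round(ray(k,*uv,12)) for uv in ((249,333),(353,333))], "expected yaw .025")
E
```

```text
[494.98685779 205.34283747  12.5       ]
gray [494.98782819 206.65969187   6.67228842] 433.0 10627
gray [494.9884314  206.63324496   6.70593708] 429.0 10627
gray [494.7077297  206.65090074   5.70659722] 475.0 10627
gray [495.05854604 206.58128136   8.42827415] 431.0 10627
gray [494.79191579 206.37812959   6.6803017 ] 413.0 10627
net [494.82417747 206.27043863   5.45075763] 430.0 11008
net [494.89329705 206.22118566   6.82669885] 429.0 11008
net [495.04540409 206.37307418   5.58641078] 423.0 11008
net [494.96559637 206.38945173   6.67488712] 423.0 11008
net [494.93048532 206.3042153    5.41831746] 423.0 11008
stand corners vis: [array([408.,  12.,  12.]), array([537.,  17.,  12.])] expected yaw .025
```

Emit:
servo_tool(
  steps=[
    [[-10.0, 0.2, 0, 0, 1], [-10.0, 0.2, 0, 0, 1], [-10.0, 0.2, 0, 0, 1], [-10.0, 0.2, 0, 0, 1], [-10.0, 0.2, 0, 0, 1], [-10.0, 0.2, 0, 0, 1], [-10.0, 0.2, 0, 0, 1], [-10.0, 0.2, 0, 0, 1], [-10.0, 0.2, 0, 0, 1], [-10.0, 0.2, 0, 0, 1]],
  ],
)

```text
clock: 3.57
eef_pos: [511.9, -131.6, 199.0]
tcp_rot: [-3.141, -0.001, 1.605]
contact_force: [0.3, 0.3, -0.3]
gripper_width: 0.996
```

Run:
```python
from h import *
stat(); k=manip.calibration("wrist"); im=manip.camera("wrist"); cv2.imwrite("pics/w2.png",im); np.save("k2.npy",k,allow_pickle=True)
for n in ("caliper_stand","slide_grip","moving_jaw","fixed_jaw"):
  for d in manip.look_for("wrist",n)[:2]: print(n,d["score"],w(k,d["point"]))
```

```text
t 3.57 p [ 511.9 -131.6  199. ] rpy [-3.141e+00 -1.000e-03  1.605e+00] F [ 0.3  0.3 -0.3] g 0.996 q [-0.39  0.    1.83  0.    1.31 -0.42]
caliper_stand 0.88 [ 479.94180254 -122.86218149   16.55291286]
slide_grip 0.84 [505.05919585 -98.63716424  33.75683954]
slide_grip 0.51 [487.84579247 -52.4531722   17.75222698]
moving_jaw 0.62 [473.41708577 -77.94844383  23.43144765]
fixed_jaw 0.92 [490.67249117 -50.2029167   18.82745933]
```

View pics/w2.png

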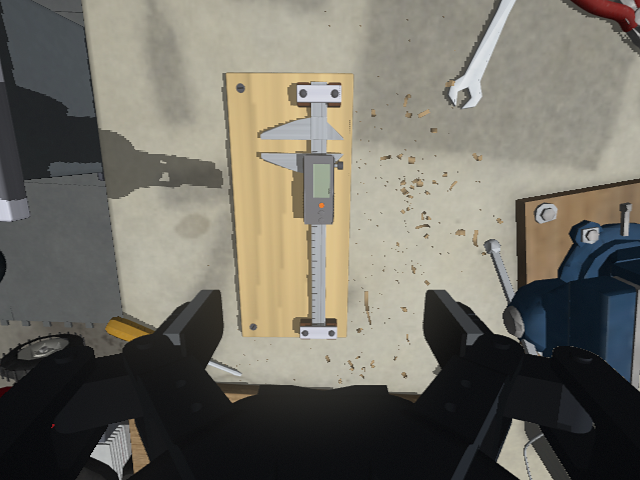

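Run:
```python
from h import *
from scipy.optimize import least_squares
im=cv2.imread("pics/w2.png"); k=np.load("k2.npy",allow_pickle=True).item()
cv2.imwrite("pics/w2z.png",cv2.resize(im[65:235,220:360],None,fx=3.5,fy=3.5,interpolation=cv2.INTER_CUBIC))
pix=np.array([[354,73],[349,336.5],[241,337],[226,73]])
W=np.array([ray(k,u,v,12) for u,v in pix]); print(np.round(W,1))
print(np.linalg.norm(np.diff(W[[0,1,2,3,0]],axis=0),axis=1))
def f(p):
    c,s=np.cos(p[2]),np.sin(p[2])
    L=np.array([[65,150],[65,-150],[-65,-150],[-65,150]])@np.array([[c,s],[-s,c]])+p[:2]
    return (L-W[:,:2]).ravel()
r=least_squares(f,[479,-138,.025]); print(r.x,np.round(r.fun,1))
```

```text
[[ 537.7    9.8   12. ]
 [ 548.8 -288.3   12. ]
 [ 415.  -293.7   12. ]
 [ 408.6    5.4   12. ]]
[298.26220671 133.90739688 299.16274144 129.17768628]
[ 4.77525462e+02 -1.41704725e+02  3.07119962e-02] [ 0.2  0.5 -1.7 -1.3  2.1  0.1 -0.6  0.8]
```

View pics/w2z.png

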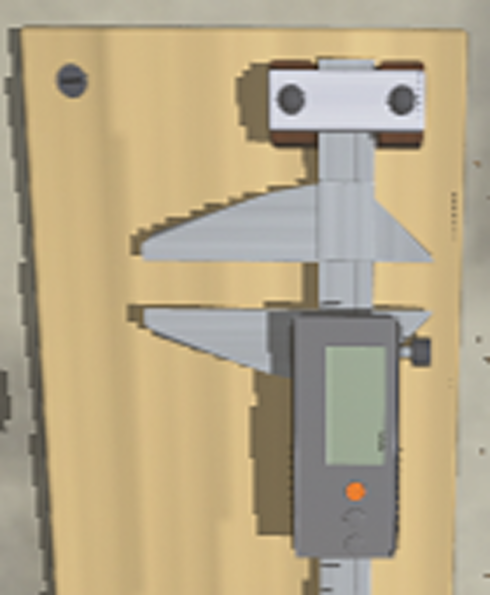

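Run:
```python
from h import *
k=np.load("k2.npy",allow_pickle=True).item()
Z=lambda x,y,z:np.round(ray(k,220+x/3.5-.35,65+y/3.5-.35,z),1)
for n,a in dict(fj_tip=(145,261,21),fj_r=(315,261,21),mj_tip=(145,310,21),mj_r=(285,310,21),h_tl=(294,318,34),h_tr=(398,318,34),h_bl=(298,557,34),h_br=(393,557,34)).items(): print(n,Z(*a))
th=.028;c,s=np.cos(th),np.sin(th)
for o in ((478,-140.5),):
    for n,L in dict(fj=(-8,85),spot=(-8,70),beam=(30,0)).items(): print(n,o[0]+c*L[0]-s*L[1],o[1]+s*L[0]+c*L[1])
```

```text
fj_tip [444.7 -57.7  21. ]
fj_r [494.9 -56.   21. ]
mj_tip [444.5 -71.7  21. ]
mj_r [486.3 -70.3  21. ]
h_tl [489.7 -72.3  34. ]
h_tr [519.6 -71.3  34. ]
h_bl [ 492.3 -142.6   34. ]
h_br [ 521.1 -141.6   34. ]
fj 467.6234467695963 -55.757288554964234
spot 468.0433918917475 -70.75140893911419
beam 507.98824076829993 -139.66010975569748
```

Emit:
servo_tool(
  steps=[
    [[0.56, -0.18, 1.0, 0, 1], [0.56, -0.18, 2.4, 0, 1], [0.56, -0.18, 3.7, 0, 1], [0.56, -0.18, 4.6, 0, 1], [0.56, -0.18, 4.6, 0, 1], [0.56, -0.18, 4.6, 0, 1], [0.56, -0.18, 4.6, 0, 1]],
  ],
)

```text
clock: 4.4
eef_pos: [507.7, -115.9, 63.0]
tcp_rot: [3.139, 0.001, 1.606]
contact_force: [0.3, -0.4, 0.5]
gripper_width: 1.002
```

Run:
```python
from h import *
stat(); k=manip.calibration("wrist"); im=manip.camera("wrist"); cv2.imwrite("pics/w3.png",im)
print(units([506,-115,17],1.6))
```

```text
t 4.4 p [ 507.7 -115.9   63. ] rpy [3.139e+00 1.000e-03 1.606e+00] F [ 0.3 -0.4  0.5] g 1.002 q [-0.36  0.15  1.96  0.    1.03 -0.39]
(array([ 0.051, -0.091,  1.563]), np.float64(0.06))
```

View pics/w3.png

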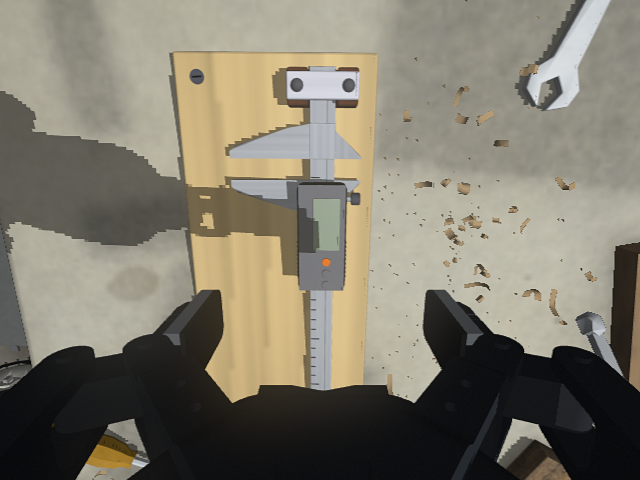

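Run:
```python
from h import *
k=manip.calibration("wrist")
print(proj(k,[[507,-115,34],[507.7,-115.9,63]]), ray(k,301,184,34),ray(k,346,184,34),ray(k,300,290,34),ray(k,343,290,34), ray(k,300,159,21),ray(k,270,182,21))
```

```text
[[321.1889408  249.73122965]
 [322.27305691 265.79250284]] [492.83205612 -72.23558945  34.        ] [521.14638503 -71.24668994  34.        ] [ 493.45902986 -144.32749411   34.        ] [ 522.93391549 -143.33193161   34.        ] [491.1324833  -57.35513791  21.        ] [471.40932413 -72.97295459  21.        ]
```

Emit:
servo_tool(
  steps=[
    [[0, 0, 0.8, 0, 1], [0, 0, 1.3, 0, 1], [0, 0, 1.5, 0, 1], [0, 0, 1.5, 0, 1], [0, 0, 1.5, 0, 1], [0, 0, 1.5, 0, -0.2], [0, 0, 1.5, 0, -0.6], [0, 0, 1.5, 0, -0.6], [0, 0, 1.5, 0, -0.6], [0, 0, 1.5, 0, -0.6]],
  ],
  newtons=25,
)

```text
clock: 5.28
eef_pos: [506.3, -115.9, 16.5]
tcp_rot: [3.141, 0.0, 1.605]
contact_force: [0.3, 0.8, -0.2]
gripper_width: 0.302
```

Emit:
servo_tool(
  steps=[
    [[0, 0, 0, 0, -0.6], [0, 0, 0, 0, -0.6], [0, 0, 0, 0, -0.6], [0, 0, 0, 0, -0.6]],
  ],
)

```text
clock: 5.62
eef_pos: [505.9, -115.8, 16.1]
tcp_rot: [-3.141, -0.0, 1.605]
contact_force: [0.5, -0.1, -0.6]
gripper_width: 0.2
```

Run:
```python
from h import *
stat()
im=manip.camera("wrist"); cv2.imwrite("pics/w4.png",im)
im=manip.camera("scene"); cv2.imwrite("pics/s4.png",cv2.resize(im[150:400,350:640],None,fx=2.6,fy=2.3))
```

```text
t 5.62 p [ 505.9 -115.8   16.1] rpy [-3.141 -0.     1.605] F [ 0.5 -0.1 -0.6] g 0.2 q [-0.36  0.22  1.98 -0.    0.94 -0.39]
```

View pics/w4.png

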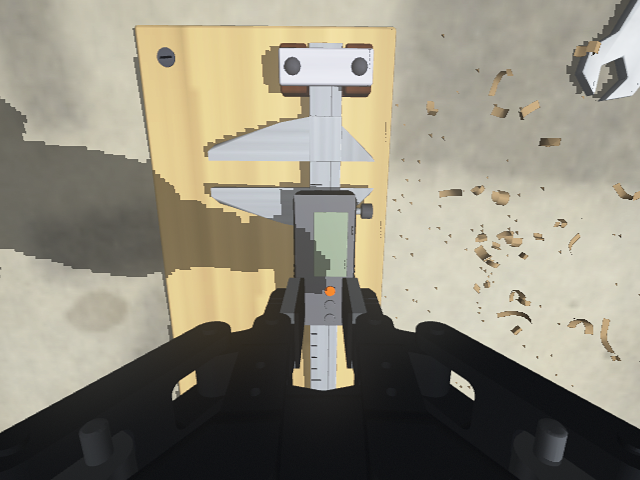

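View pics/s4.png

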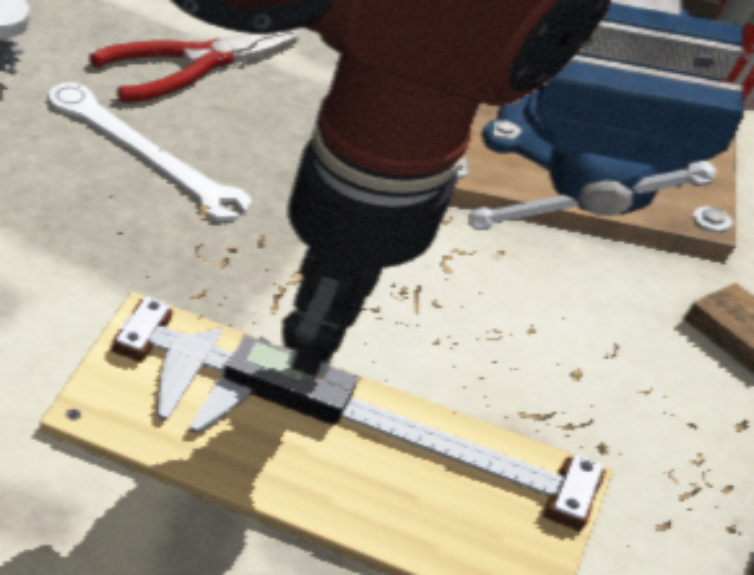

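Run:
```python
from h import *
im=cv2.imread("pics/w4.png"); cv2.imwrite("pics/w4z.png",cv2.resize(im[180:400,240:410],None,fx=2.7,fy=2.7,interpolation=cv2.INTER_CUBIC))
im=manip.camera("scene"); cv2.imwrite("pics/s4z.png",cv2.resize(im[270:350,420:500],None,fx=7,fy=7,interpolation=cv2.INTER_CUBIC))
k=manip.calibration("wrist"); print(proj(k,[[505.9,-115.8,16.1],[505.9,-115.8,35],[491,-115.8,34],[522,-115.8,34],[491,-105,34],[522,-105,34]]))
```

```text
[[323.59935048 267.07887476]
 [323.62646301 279.31787412]
 [295.32948032 277.67697203]
 [354.15840211 279.61033382]
 [295.60526477 258.16780187]
 [355.38310517 260.15876258]]
```

View pics/w4z.png

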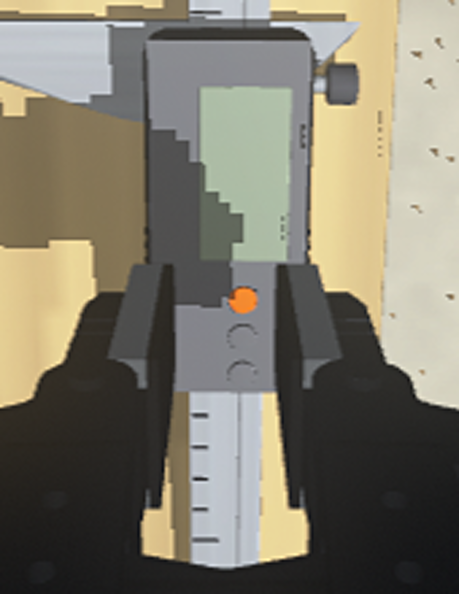

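View pics/s4z.png

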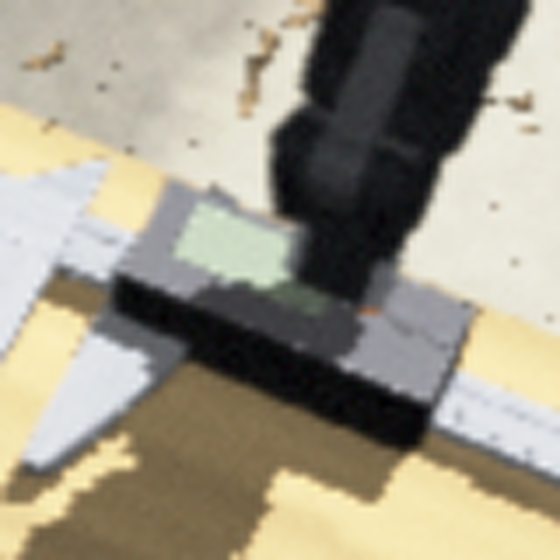

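Run:
```python
from h import *
k=manip.calibration("wrist"); s=manip.calibration("scene")
for z in (16,20,30,40,50,60,70):
    print(z,np.round(ray(k,303.7,278,z)),np.round(ray(k,342.6,278,z)),np.round(ray(k,290,278,z)),"scene",np.round(ray(s,463,310,z)),np.round(ray(s,471,314,z)))
print(proj(s,[[505.9,-115.8,16.1],[505.9,-115.8,35],[515,-105,20],[495,-105,20]]))
```

```text
16 [ 495. -123.   16.] [ 517. -122.   16.] [ 487. -123.   16.] scene [ 525. -104.   16.] [ 524. -117.   16.]
20 [ 495. -121.   20.] [ 517. -121.   20.] [ 487. -122.   20.] scene [ 521. -104.   20.] [ 521. -118.   20.]
30 [ 495. -117.   30.] [ 516. -117.   30.] [ 488. -118.   30.] scene [ 513. -106.   30.] [ 513. -119.   30.]
40 [ 496. -113.   40.] [ 515. -113.   40.] [ 489. -114.   40.] scene [ 505. -107.   40.] [ 505. -120.   40.]
50 [ 496. -109.   50.] [ 515. -109.   50.] [ 490. -110.   50.] scene [ 497. -108.   50.] [ 497. -121.   50.]
60 [ 497. -105.   60.] [ 514. -105.   60.] [ 491. -106.   60.] scene [ 489. -110.   60.] [ 489. -122.   60.]
70 [ 497. -101.   70.] [ 513. -101.   70.] [ 492. -102.   70.] scene [ 482. -111.   70.] [ 481. -123.   70.]
[[465.80192325 321.64059365]
 [468.06561297 314.24891553]
 [461.9066115  313.03477851]
 [456.89029174 322.11250803]]
```

Run:
```python
from h import *
k=manip.calibration("wrist"); print(k["eye"],k["attitude"])
a,b=ray(k,136.5,27,12),ray(k,396,27,12); print(a,b,np.linalg.norm(a-b))
print(units([0,0,0])); stat()
print(manip.pinch_z)
```

```text
[503.45429452 -50.13603067 199.06333894] [2.87881892e+00 1.43625407e-03 3.45482297e-02]
[409.1392076    5.04518393  12.        ] [537.2667241    9.41604078  12.        ] 128.2020470805045
(array([  4.443, -16.722,   0.538]), 0)
t 5.77 p [ 506.  -115.8   16.1] rpy [-3.141 -0.     1.605] F [-0.2  0.4  0.3] g 0.205 q [-0.36  0.22  1.98 -0.    0.94 -0.39]
-18.700000000000003
```

Run:
```python
from h import *
s=manip.calibration("side"); print(proj(s,[[215.5,585.7,190.4],[215.5,585.7,205],[215.5,585.7,235],[230,627,200],[200,546,200]]))
im=manip.camera("side"); cv2.imwrite("pics/sd5.png",cv2.resize(im[150:280,310:470],None,fx=5,fy=4.6,interpolation=cv2.INTER_CUBIC))
print(proj(s,[[505.9,-115.8,16.1],[505.9,-115.8,35],[505.9,-115.8,60]]))
```

```text
[[427.87089511 394.61981204]
 [429.04849118 379.02843847]
 [431.58066806 345.50241315]
 [393.49268671 414.21642917]
 [460.24292689 359.74904937]]
[[369.9600555  223.43069214]
 [370.10991461 215.03145133]
 [370.31131887 203.74322883]]
```

View pics/sd5.png

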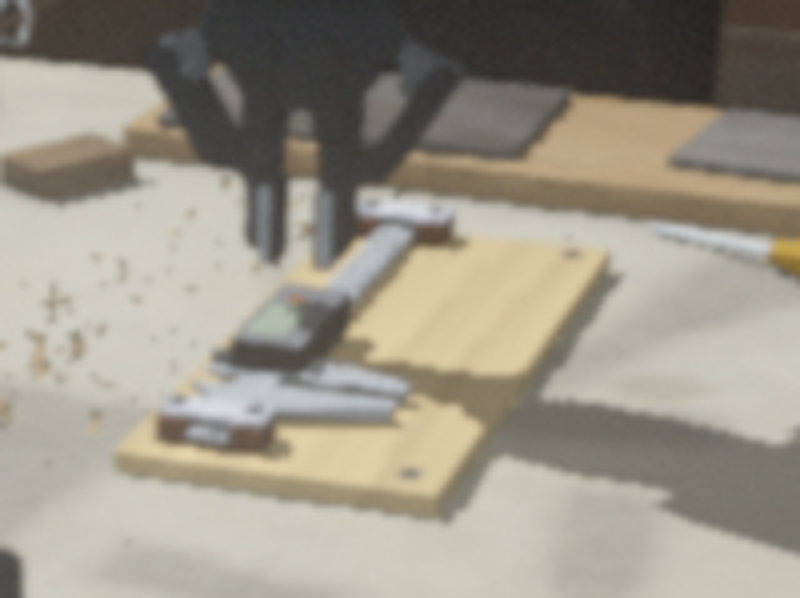

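The scene, side and wrist views all put the real fingertips at about z = 50–60, while the TCP reads 16. The pads closed above the housing and nothing was touched, so the tips sit some 35–45 mm behind the reported TCP. I'll measure the offset by gently touching the housing top, which is known to be at 34 mm.

Emit:
servo_tool(
  steps=[
    [[0, 0, 0.15, 0, -0.6], [0, 0, 0.3, 0, -0.6], [0, 0, 0.3, 0, -0.6], [0, 0, 0.3, 0, -0.6]],
  ],
)

```text
clock: 6.15
eef_pos: [505.3, -115.6, 6.4]
tcp_rot: [-3.14, -0.001, 1.605]
contact_force: [-0.1, -0.6, -0.1]
gripper_width: 0.2
```

Emit:
servo_tool(
  steps=[
    [[0, 0, 0.1, 0, -0.6], [0, 0, 0.1, 0, -0.6], [0, 0, 0.1, 0, -0.6]],
  ],
)

```text
clock: 6.4
eef_pos: [505.8, -115.8, 3.9]
tcp_rot: [-3.141, -0.0, 1.605]
contact_force: [-0.0, -0.5, 0.7]
gripper_width: 0.203
```

Emit:
servo_tool(
  steps=[
    [[0, 0, 0.07, 0, -0.6], [0, 0, 0.07, 0, -0.6], [0, 0, 0.07, 0, -0.6]],
  ],
)

```text
clock: 6.65
eef_pos: [506.0, -115.8, 1.9]
tcp_rot: [-3.141, -0.0, 1.605]
contact_force: [-0.0, -0.3, -0.2]
gripper_width: 0.204
```

Emit:
servo_tool(
  steps=[
    [[0, 0, 0.07, 0, -0.6], [0, 0, 0.07, 0, -0.6], [0, 0, 0.07, 0, -0.6]],
  ],
)

```text
clock: 6.9
eef_pos: [505.9, -115.8, -0.2]
tcp_rot: [-3.141, -0.0, 1.605]
contact_force: [-0.3, -0.1, -0.3]
gripper_width: 0.198
```

Emit:
servo_tool(
  steps=[
    [[0, 0, 0.07, 0, -0.6], [0, 0, 0.07, 0, -0.6], [0, 0, 0.07, 0, -0.6]],
  ],
)

```text
clock: 7.15
eef_pos: [505.9, -115.8, -2.3]
tcp_rot: [-3.141, -0.0, 1.605]
contact_force: [-0.4, -0.7, 0.0]
gripper_width: 0.199
```

Emit:
servo_tool(
  steps=[
    [[0, 0, 0.07, 0, -0.6], [0, 0, 0.07, 0, -0.6], [0, 0, 0.07, 0, -0.6]],
  ],
)

```text
clock: 7.4
eef_pos: [505.9, -115.8, -4.4]
tcp_rot: [-3.141, -0.0, 1.606]
contact_force: [-0.4, -0.5, 0.0]
gripper_width: 0.201
```

Run:
```python
from h import *
stat()
im=manip.camera("side"); cv2.imwrite("pics/sd6.png",cv2.resize(im[150:280,310:470],None,fx=5,fy=4.6,interpolation=cv2.INTER_CUBIC))
im=manip.camera("scene"); cv2.imwrite("pics/s6z.png",cv2.resize(im[270:350,420:500],None,fx=7,fy=7,interpolation=cv2.INTER_CUBIC))
```

```text
t 7.4 p [ 505.9 -115.8   -4.4] rpy [-3.141 -0.     1.606] F [-0.4 -0.5  0. ] g 0.201 q [-0.36  0.26  1.98 -0.    0.9  -0.39]
```

View pics/sd6.png

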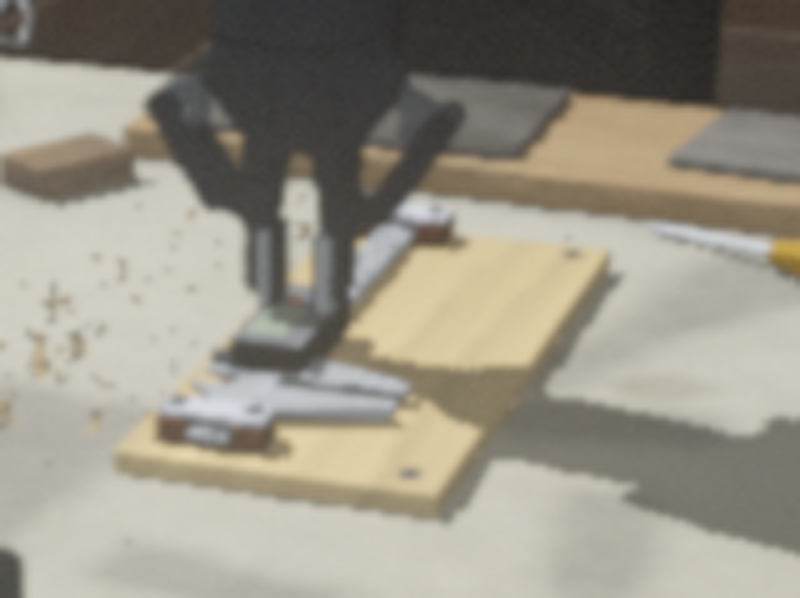

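View pics/s6z.png

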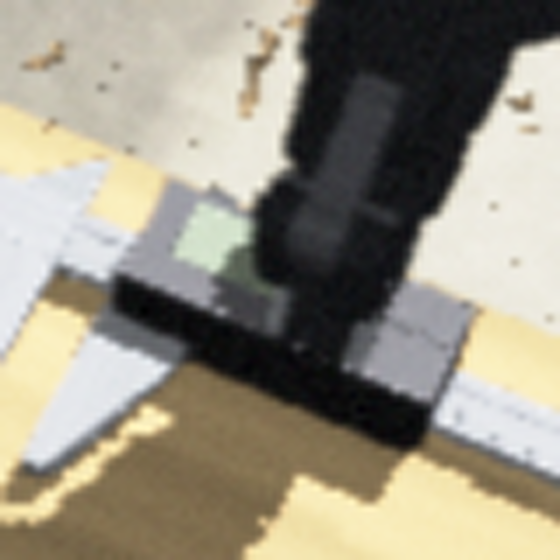

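Emit:
servo_tool(
  steps=[
    [[0, 0, 0.05, 0, -0.6], [0, 0, 0.05, 0, -0.6], [0, 0, 0.05, 0, -0.6]],
  ],
)

```text
clock: 7.75
eef_pos: [506.4, -116.0, -5.2]
tcp_rot: [3.141, 0.0, 1.605]
contact_force: [-0.8, 1.3, 3.6]
gripper_width: 0.197
```

Emit:
servo_tool(
  steps=[
    [[0, 0, 0.05, 0, -0.6], [0, 0, 0.05, 0, -0.6], [0, 0, 0.05, 0, -0.6]],
  ],
)

```text
clock: 8.0
eef_pos: [506.5, -116.1, -5.4]
tcp_rot: [-3.141, 0.0, 1.606]
contact_force: [-4.8, 1.7, 12.6]
gripper_width: 0.205
```

Emit:
servo_tool(
  steps=[
    [[0, 0, 0.05, 0, -0.6], [0, 0, 0.05, 0, -0.6], [0, 0, 0.05, 0, -0.6]],
  ],
)

```text
clock: 8.25
eef_pos: [506.5, -116.4, -5.5]
tcp_rot: [-3.141, 0.001, 1.606]
contact_force: [-8.2, 1.4, 22.0]
gripper_width: 0.198
```

Emit:
servo_tool(
  steps=[
    [[0, 0, 0.05, 0, -0.6], [0, 0, 0.05, 0, -0.6], [0, 0, 0.05, 0, -0.6]],
  ],
)

```text
clock: 8.5
eef_pos: [506.6, -116.9, -5.6]
tcp_rot: [-3.14, 0.001, 1.606]
contact_force: [-11.9, 1.4, 29.9]
gripper_width: 0.198
```

Contact came at a TCP reading of −5.1, so the tips sit 39 mm behind the reported TCP at this width. I'll back off, open, and go down properly.

Emit:
servo_tool(
  steps=[
    [[0, 0, -0.4, 0, -0.6], [0, 0, -0.9, 0, 1], [0, 0, -0.9, 0, 1], [0, 0, -0.9, 0, 1], [0, 0, -0.9, 0, 1], [0, 0, -0.9, 0, 1], [0, 0, -0.9, 0, 1], [0, 0, -0.9, 0, 1]],
  ],
)

```text
clock: 9.17
eef_pos: [505.2, -115.5, 15.7]
tcp_rot: [-3.14, -0.001, 1.605]
contact_force: [1.0, -0.4, 0.3]
gripper_width: 1.001
```

Run:
```python
from h import *
stat();print(units([506.8,-114,-21],1.599))
```

```text
t 9.17 p [ 505.2 -115.5   15.7] rpy [-3.140e+00 -1.000e-03  1.605e+00] F [ 1.  -0.4  0.3] g 1.001 q [-0.36  0.22  1.98 -0.    0.94 -0.39]
(array([0.049, 0.056, 1.225]), np.float64(0.06))
```

Emit:
servo_tool(
  steps=[
    [[0, 0, 0.6, 0, 1], [0, 0, 1.1, 0, 1], [0, 0, 1.23, 0, 1], [0, 0, 1.23, 0, 1], [0, 0, 1.23, 0, 0.2], [0, 0, 1.23, 0, -0.6], [0, 0, 1.23, 0, -0.6], [0, 0, 1.23, 0, -0.6], [0, 0, 1.23, 0, -0.6], [0, 0, 1.23, 0, -0.6]],
  ],
  newtons=25,
)

```text
clock: 10.0
eef_pos: [506.6, -116.1, -19.2]
tcp_rot: [3.141, 0.0, 1.605]
contact_force: [-1.2, 1.0, 4.2]
gripper_width: 0.367
```

Run:
```python
from h import *
stat();im=manip.camera("wrist"); cv2.imwrite("pics/w7.png",im[120:420,180:480])
```

```text
t 10.0 p [ 506.6 -116.1  -19.2] rpy [3.141 0.    1.605] F [-1.2  1.   4.2] g 0.367 q [-0.36  0.28  1.99 -0.    0.87 -0.39]
```

View pics/w7.png

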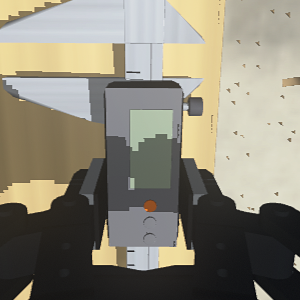

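The pads now hold the housing (opening 0.367, about 31 mm). I'll slide it open about 58 mm.

Emit:
servo_tool(
  steps=[
    [[-0.2, 0, 0, 0, -0.6], [-0.5, 0, 0, 0, -0.6], [-0.8, 0, 0, 0, -0.6], [-1.1, 0, 0, 0, -0.6], [-1.4, 0, 0, 0, -0.6], [-1.7, 0, 0, 0, -0.6], [-1.95, 0, 0, 0, -0.6], [-1.95, 0, 0, 0, -0.6], [-1.95, 0, 0, 0, -0.6], [-1.95, 0, 0, 0, -0.6]],
  ],
)

```text
clock: 10.88
eef_pos: [508.3, -175.6, -19.2]
tcp_rot: [3.141, 0.002, 1.605]
contact_force: [-3.0, -1.8, 5.6]
gripper_width: 0.364
```

Run:
```python
from h import *
stat();im=manip.camera("wrist"); cv2.imwrite("pics/w8.png",im)
```

```text
t 10.88 p [ 508.3 -175.6  -19.2] rpy [3.141e+00 2.000e-03 1.605e+00] F [-3.  -1.8  5.6] g 0.364 q [-0.46  0.32  1.94 -0.    0.88 -0.5 ]
```

View pics/w8.png

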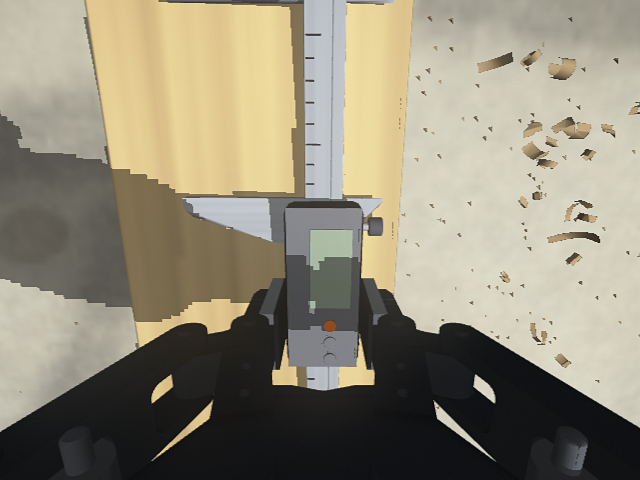

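Emit:
servo_tool(
  steps=[
    [[-1.95, 0, 0, 0, 0.2], [-1.95, 0, 0, 0, 1], [-1.95, 0, 0, 0, 1], [-1.95, 0, -0.8, 0, 1], [-1.95, 0, -2, 0, 1], [-1.95, 0, -3.3, 0, 1], [-1.95, 0, -4, 0, 1], [-1.95, 0, -4, 0, 1]],
  ],
)

```text
clock: 11.6
eef_pos: [514.5, -234.6, 106.3]
tcp_rot: [3.132, 0.006, 1.606]
contact_force: [1.6, -0.0, 1.1]
gripper_width: 0.996
```

Run:
```python
from h import *
stat();print(units([495,206.5,65],1.679))
```

```text
t 11.6 p [ 514.5 -234.6  106.3] rpy [3.132 0.006 1.606] F [ 1.6 -0.   1.1] g 0.996 q [-0.55  0.17  1.84  0.    1.12 -0.59]
(array([14.726, -0.146,  1.286]), np.float64(-0.7))
```

Mistake: I repeated dx = −1.95 in a new call, where it is relative again, so the release pulled backward another step. I'll check the slide.

Run:
```python
from h import *
im=manip.camera("scene"); cv2.imwrite("pics/s9.png",cv2.resize(im[240:440,320:640],None,fx=2.4,fy=2.4,interpolation=cv2.INTER_CUBIC))
```

```text
(no output)
```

View pics/s9.png

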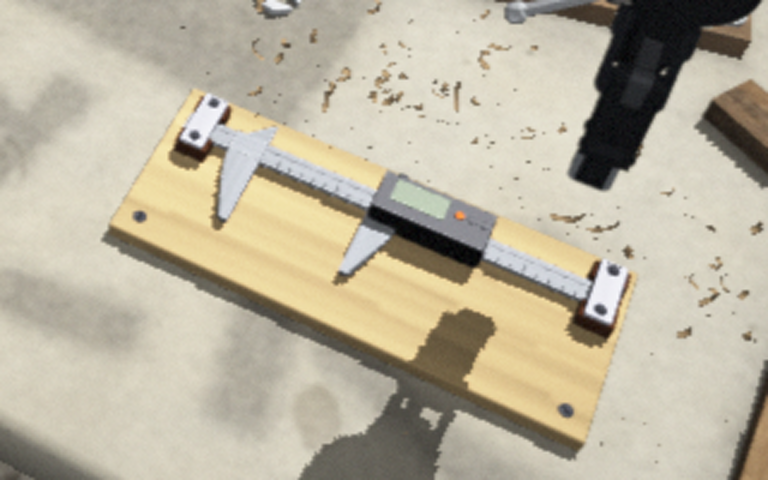

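The slide is open about 75 mm and undamaged. Now to the bolt.

Emit:
servo_tool(
  steps=[
    [[14.7, -0.15, 0.8, -0.7, 1], [14.7, -0.15, 0.8, -0.7, 1], [14.7, -0.15, 0.8, -0.7, 1], [14.7, -0.15, 0.8, -0.7, 1], [14.7, -0.15, 0.8, -0.7, 1], [14.7, -0.15, 0.8, -0.7, 1], [14.7, -0.15, 0.8, -0.7, 1], [14.7, -0.15, 0.8, -0.7, 1], [14.7, -0.15, 0.8, -0.7, 1], [14.7, -0.15, 0.8, -0.7, 1]],
  ],
)

```text
clock: 12.48
eef_pos: [488.6, 184.8, 74.8]
tcp_rot: [-3.138, 0.0, 1.679]
contact_force: [0.6, -0.7, -0.5]
gripper_width: 1.001
```

Run:
```python
from h import *
stat();print(units([495,206.5,65],1.679))
```

```text
t 12.48 p [488.6 184.8  74.8] rpy [-3.138  0.     1.679] F [ 0.6 -0.7 -0.5] g 1.001 q [0.23 0.14 1.94 0.   1.06 0.12]
(array([0.696, 0.291, 0.327]), np.float64(0.0))
```

Emit:
servo_tool(
  steps=[
    [[0, 0, 0, 0, 1], [0, 0, 0, 0, 1]],
  ],
)

```text
clock: 12.65
eef_pos: [488.7, 184.8, 74.9]
tcp_rot: [-3.137, 0.0, 1.684]
contact_force: [-0.2, 0.2, 0.9]
gripper_width: 1.002
```

Run:
```python
from h import *
stat();print(units([495,206.5,20],1.679))
k=manip.calibration("wrist"); im=manip.camera("wrist"); cv2.imwrite("pics/w10.png",im)
print(proj(k,[[495,206.5,62.5],[495,206.5,0]]))
```

```text
t 12.65 p [488.7 184.8  74.9] rpy [-3.137  0.     1.684] F [-0.2  0.2  0.9] g 1.002 q [0.23 0.14 1.94 0.   1.07 0.11]
(array([0.695, 0.3  , 1.828]), np.float64(0.05))
[[338.48424532 227.28111902]
 [335.32426755 209.20892481]]
```

View pics/w10.png

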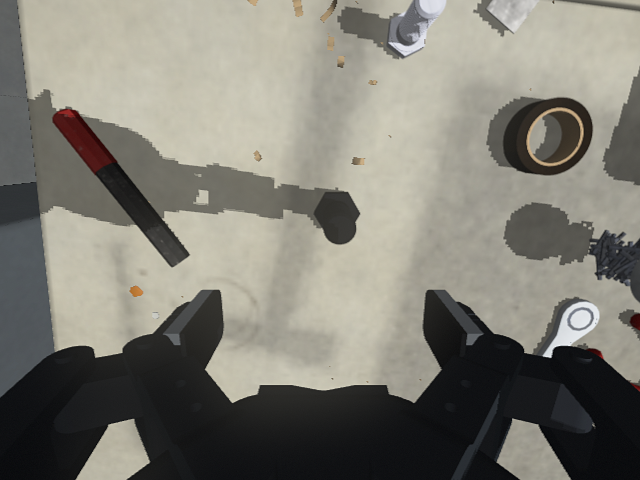

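Shank top at (340,230) and head centre near (337,209), about 1–1.5 mm off my prediction. I'll correct to (496,205) and go down, tips to about 30 mm.

Emit:
servo_tool(
  steps=[
    [[0.64, 0.32, 0, 0, 1], [0.64, 0.32, 0.4, 0, 1], [0.64, 0.32, 1.2, 0, 1], [0.64, 0.32, 2.0, 0, 1], [0.64, 0.32, 2.6, 0, 1], [0.64, 0.32, 2.8, 0, 1], [0.64, 0.32, 2.8, 0, 1], [0.64, 0.32, 2.8, 0, 0], [0.64, 0.32, 2.8, 0, -0.5], [0.64, 0.32, 2.8, 0, -0.9]],
  ],
  newtons=40,
)

```text
clock: 13.53
eef_pos: [500.5, 203.0, -5.3]
tcp_rot: [3.139, -0.0, 1.678]
contact_force: [0.4, 0.1, -0.1]
gripper_width: 0.606
```

Emit:
servo_tool(
  steps=[
    [[0, 0, 0, 0, -0.9], [0, 0, 0, 0, -0.9], [0, 0, 0, 0, -0.9], [0, 0, 0, 0, -0.9], [0, 0, 0, 0, -0.9]],
  ],
)

```text
clock: 13.95
eef_pos: [499.1, 203.2, -5.9]
tcp_rot: [3.141, -0.0, 1.679]
contact_force: [-2.6, -0.5, 6.5]
gripper_width: 0.221
```

Run:
```python
from h import *
stat()
k=manip.calibration("wrist"); im=manip.camera("wrist"); cv2.imwrite("pics/w11.png",im[100:420,120:520])
```

```text
t 13.95 p [499.1 203.2  -5.9] rpy [ 3.141 -0.     1.679] F [-2.6 -0.5  6.5] g 0.221 q [0.26 0.29 1.94 0.   0.91 0.15]
```

View pics/w11.png

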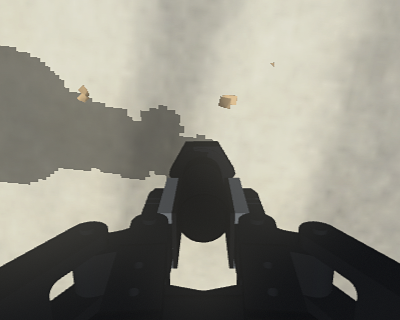

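Emit:
servo_tool(
  steps=[
    [[0, 0, -0.3, 0, -0.9], [0, 0, -1.0, 0, -0.9], [0, 0, -1.9, 0, -0.9], [0, 0, -2.7, 0, -0.9], [0, 0, -3.3, 0, -0.9], [0, 0, -3.3, 0, -0.9], [0, 0, -3.3, 0, -0.9]],
  ],
)

```text
clock: 14.58
eef_pos: [499.6, 203.2, 92.9]
tcp_rot: [3.139, -0.0, 1.679]
contact_force: [0.7, 0.3, -4.1]
gripper_width: 0.219
```

Run:
```python
from h import *
stat()
k=manip.calibration("wrist"); im=manip.camera("wrist"); cv2.imwrite("pics/w12.png",cv2.resize(im[220:360,240:400],None,fx=4,fy=4,interpolation=cv2.INTER_CUBIC))
im=manip.camera("scene"); cv2.imwrite("pics/s12.png",cv2.resize(im[80:280,200:400],None,fx=3,fy=3,interpolation=cv2.INTER_CUBIC))
im=manip.camera("side"); cv2.imwrite("pics/sd12.png",cv2.resize(im[130:330,230:390],None,fx=3,fy=3,interpolation=cv2.INTER_CUBIC))
print(units([468,-71,100],1.599))
```

```text
t 14.58 p [499.6 203.2  92.9] rpy [ 3.139 -0.     1.679] F [ 0.7  0.3 -4.1] g 0.219 q [ 0.26  0.14  1.9  -0.    1.1   0.15]
(array([-8.959, -1.941, -0.323]), np.float64(0.76))
```

View pics/w12.png

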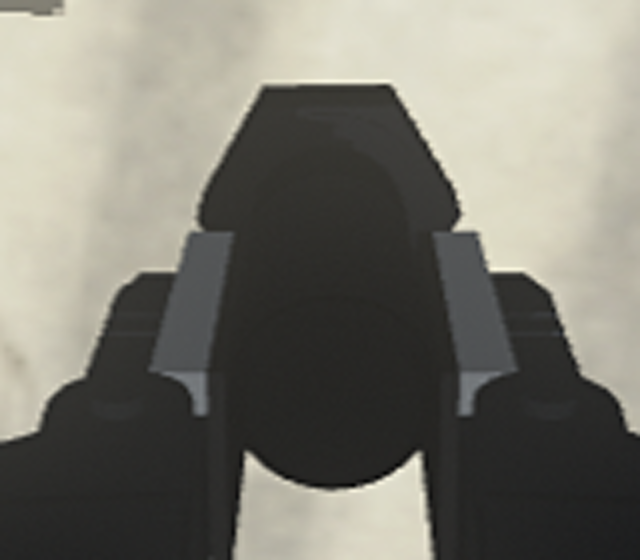

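View pics/s12.png

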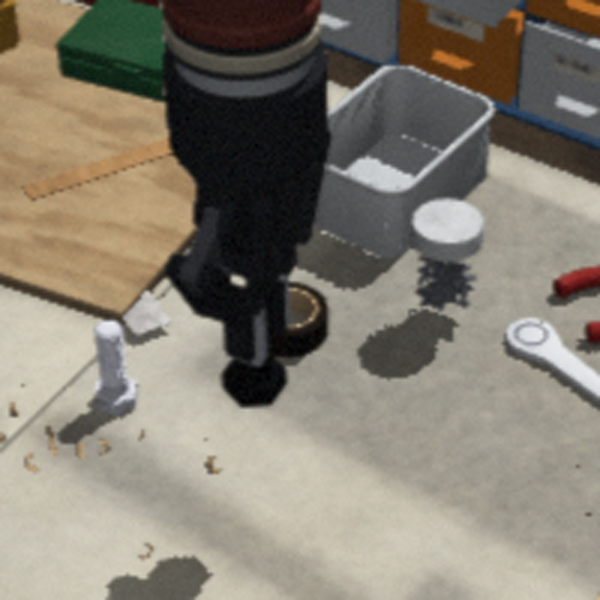

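View pics/sd12.png

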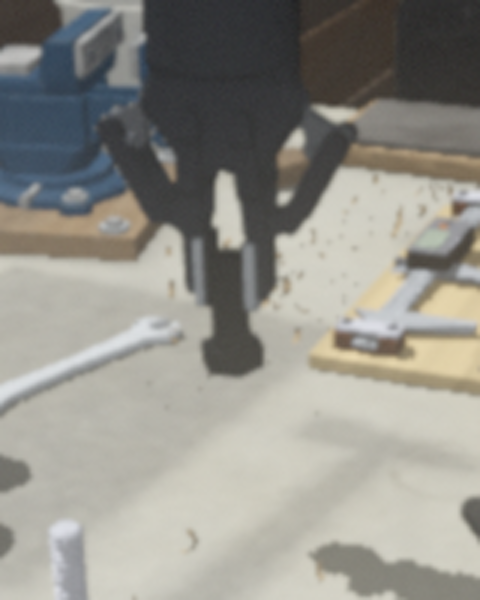

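The bolt hangs upright and its flat is square to the tool's x axis, so a tool yaw of 1.599 aligns it with the jaws.

Run:
```python
from h import *
k=manip.calibration("wrist"); s=manip.sense()
P=ray(k,321.9,241.5,98.8); t=R(s["tcp_rot"]).T@(P-s["eef_pos"]); print(P,t)
c=ray(k,240+333/4,220+487/4,98.8+62.5); print("shank top back edge", R(s["tcp_rot"]).T@(c-s["eef_pos"]))
for y in (240,):
  L=ray(k,240+262/4,241.7,98.8);Rr=ray(k,240+393/4,241.3,98.8); d=Rr-L; print(np.linalg.norm(d),np.arctan2(d[1],d[0]), s["tcp_rot"][2]-np.pi/2)
```

```text
[493.97940345 220.10685092  98.8       ] [17.84726882 -0.99545937 -8.9383303 ]
shank top back edge [ -3.9964519   -0.25566991 -71.42712893]
17.643320515620992 0.12209242418605544 0.10807189618875368
```

Run:
```python
from h import *
stat();print(units([468.7,-83.3,90],1.599))
```

```text
t 14.73 p [496.9 202.5  89.9] rpy [-3.137e+00  1.000e-03  1.679e+00] F [ 0.3  0.  -2.5] g 0.22 q [ 0.26  0.15  1.9  -0.    1.1   0.15]
(array([-9.369, -1.96 ,  0.01 ]), np.float64(0.76))
```

Emit:
servo_tool(
  steps=[
    [[-0.8, -0.16, 0, 0.1, -0.9], [-1.9, -0.4, 0, 0.2, -0.9], [-3.0, -0.63, 0, 0.3, -0.9], [-4.1, -0.86, 0, 0.4, -0.9], [-5.2, -1.1, 0, 0.5, -0.9], [-6.3, -1.3, 0, 0.6, -0.9], [-7.4, -1.55, 0, 0.7, -0.9], [-8.4, -1.75, 0, 0.76, -0.9], [-9.1, -1.9, 0, 0.76, -0.9], [-9.37, -1.96, 0, 0.76, -0.9]],
  ],
)

```text
clock: 15.57
eef_pos: [469.0, -85.3, 90.5]
tcp_rot: [-3.138, 0.0, 1.596]
contact_force: [-0.6, 0.1, -3.3]
gripper_width: 0.218
```

Emit:
servo_tool(
  steps=[
    [[0, 0, 0, 0, -0.9], [0, 0, 0, 0, -0.9], [0, 0, 0, 0, -0.9]],
  ],
)

```text
clock: 15.82
eef_pos: [470.1, -81.5, 91.3]
tcp_rot: [-3.14, -0.001, 1.6]
contact_force: [0.1, -0.2, -2.2]
gripper_width: 0.222
```

Run:
```python
from h import *
stat();
k=manip.calibration("wrist"); im=manip.camera("wrist"); cv2.imwrite("pics/w13.png",im)
print(units([468.7,-83.3,90],1.599))
```

```text
t 15.82 p [470.1 -81.5  91.3] rpy [-3.14e+00 -1.00e-03  1.60e+00] F [ 0.1 -0.2 -2.2] g 0.222 q [-0.32  0.02  2.04  0.    1.09 -0.35]
(array([-0.062, -0.056,  0.052]), np.float64(0.01))
```

View pics/w13.png

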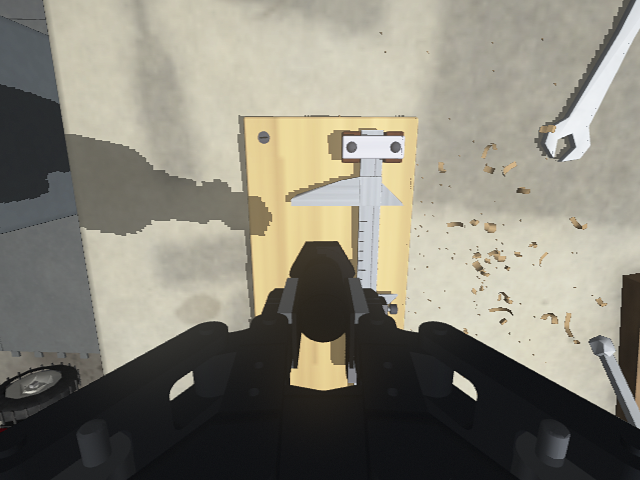

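Run:
```python
from h import *
k=manip.calibration("wrist")
print(ray(k,292,205.5,21),ray(k,357,205.5,21), "moving screw", ray(k,393,309,30), ray(k,384,294,21), proj(k,[[468,-81,12],[468,-96,12]]))
```

```text
[445.40253127 -57.66554504  21.        ] [494.95718741 -56.17646376  21.        ] moving screw [ 527.4517173 -137.1956074   30.       ] [ 521.13811179 -128.45255578   21.        ] [[320.84538853 233.21120359]
 [320.33070312 250.98751433]]
```

Emit:
servo_tool(
  steps=[
    [[0, -0.05, 0.6, 0, -0.9], [0, -0.05, 1.4, 0, -0.9], [0, -0.05, 2.0, 0, -0.9], [0, -0.05, 2.3, 0, -0.9], [0, -0.05, 2.3, 0, -0.9], [0, -0.05, 2.3, 0, -0.9]],
  ],
)

```text
clock: 16.37
eef_pos: [469.2, -82.0, 23.1]
tcp_rot: [-3.141, -0.0, 1.6]
contact_force: [0.4, -0.9, -3.2]
gripper_width: 0.219
```

Run:
```python
from h import *
stat();
k=manip.calibration("wrist"); im=manip.camera("wrist"); cv2.imwrite("pics/w14.png",cv2.resize(im[80:380,170:470],None,fx=2,fy=2))
```

```text
t 16.37 p [469.2 -82.   23.1] rpy [-3.141 -0.     1.6  ] F [ 0.4 -0.9 -3.2] g 0.219 q [-0.32  0.13  2.08  0.    0.94 -0.35]
```

View pics/w14.png

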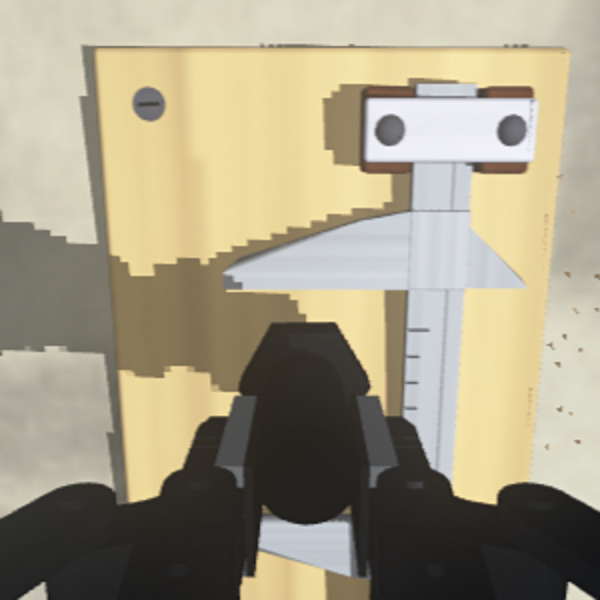

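Emit:
servo_tool(
  steps=[
    [[0, 0, 0.2, 0, -0.9], [0, 0, 0.4, 0, -0.9], [0, 0, 0.47, 0, -0.9], [0, 0, 0.47, 0, -0.9], [0, 0, 0.47, 0, -0.9]],
  ],
)

```text
clock: 16.83
eef_pos: [469.0, -82.9, 9.0]
tcp_rot: [-3.141, -0.0, 1.599]
contact_force: [-0.4, 0.8, -3.0]
gripper_width: 0.224
```

Emit:
servo_tool(
  steps=[
    [[0, 0, 0.05, 0, -0.9], [0, 0, 0.05, 0, -0.9], [0, 0, 0.05, 0, -0.9]],
  ],
)

```text
clock: 17.08
eef_pos: [469.3, -82.9, 7.7]
tcp_rot: [3.141, 0.0, 1.599]
contact_force: [-0.2, -0.9, -2.4]
gripper_width: 0.217
```

Emit:
servo_tool(
  steps=[
    [[0, 0, 0.04, 0, -0.9], [0, 0, 0.04, 0, -0.9], [0, 0, 0.04, 0, -0.9]],
  ],
)

```text
clock: 17.33
eef_pos: [469.2, -82.8, 6.4]
tcp_rot: [-3.141, -0.0, 1.599]
contact_force: [-0.5, -0.0, -3.6]
gripper_width: 0.216
```

Emit:
servo_tool(
  steps=[
    [[0, 0, 0.04, 0, -0.9], [0, 0, 0.04, 0, -0.9], [0, 0, 0.04, 0, -0.9]],
  ],
)

```text
clock: 17.58
eef_pos: [469.4, -83.0, 6.1]
tcp_rot: [-3.141, 0.0, 1.599]
contact_force: [-3.8, 0.5, 5.9]
gripper_width: 0.225
```

Emit:
servo_tool(
  steps=[
    [[0, 0, -0.03, 0, -0.3], [0, 0, -0.03, 0, 0.5], [0, 0, -0.03, 0, 0.8], [0, 0, -0.03, 0, 0.8], [0, 0, -0.03, 0, 0.8], [0, 0, -1.0, 0, 0.8], [0, 0, -2.2, 0, 0.8], [0, 0, -3.0, 0, 0.8], [0, 0, -3.0, 0, 0.8], [0, 0, -3.0, 0, 0.8]],
  ],
)

```text
clock: 18.42
eef_pos: [471.0, -83.4, 97.1]
tcp_rot: [3.137, 0.002, 1.599]
contact_force: [0.1, -0.7, -0.9]
gripper_width: 0.899
```

Run:
```python
from h import *
stat();
k=manip.calibration("wrist"); im=manip.camera("wrist"); cv2.imwrite("pics/w15.png",cv2.resize(im[80:380,170:470],None,fx=2,fy=2))
for n in ["bolt_black"]:
  for d in manip.look_for("wrist",n)[:1]: print(w(k,d["point"]))
```

```text
t 18.42 p [471.  -83.4  97.1] rpy [3.137e+00 2.000e-03 1.599e+00] F [ 0.1 -0.7 -0.9] g 0.899 q [-0.32  0.01  2.04 -0.    1.09 -0.35]
[469.25184072 -72.83286447  59.3724559 ]
```

View pics/w15.png

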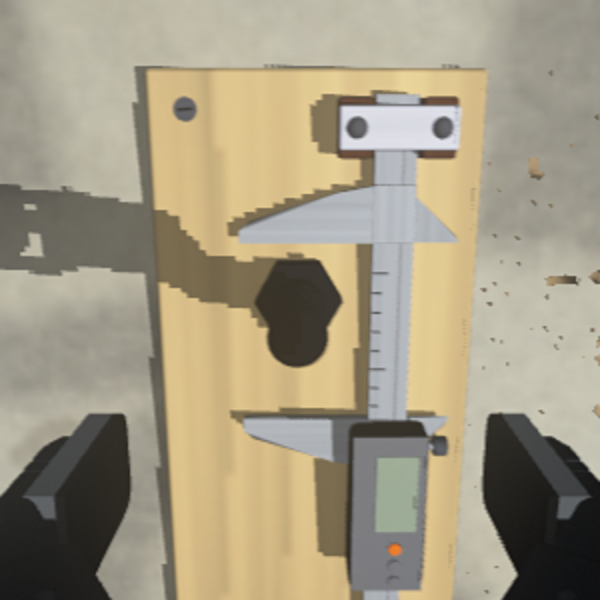

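Run:
```python
from h import *
k=manip.calibration("wrist")
Z=lambda x,y,z:np.round(ray(k,170+x/2-.25,80+y/2-.25,z),1)
print("rear",Z(352,589,34),Z(421,589,34),"front",Z(352,438,34),"mj",Z(250,419,21),Z(340,419,21),"fj",Z(240,243,21),Z(370,243,21))
print("head front bottom",Z(285,260,24.5),Z(322,260,24.5),"corners",Z(255,301,24.5),Z(342,301,24.5),"top",Z(298,337,74.5))
a,b=Z(285,260,24.5),Z(322,260,24.5)
print(units([508.5,-228,40],1.599))
```

```text
rear [ 490.1 -199.    34. ] [ 519.1 -198.1   34. ] front [ 486.9 -130.    34. ] mj [ 445.6 -128.8   21. ] [ 482.7 -127.7   21. ] fj [441.3 -56.   21. ] [491.2 -54.5  21. ]
head front bottom [458.8 -61.4  24.5] [472.9 -61.   24.5] corners [447.5 -77.8  24.5] [481.2 -76.9  24.5] top [464.9 -77.1  74.5]
(array([-4.888,  1.207,  1.798]), np.float64(0.0))
```

Emit:
servo_tool(
  steps=[
    [[-1.3, 0.3, 0, 0, -1], [-2.6, 0.65, 0, 0, -1], [-3.8, 0.95, 0, 0, -1], [-4.9, 1.2, 0, 0, -1], [-4.9, 1.2, 0.8, 0, -1], [-4.9, 1.2, 1.6, 0, -1], [-4.9, 1.2, 1.8, 0, -1], [-4.9, 1.2, 1.8, 0, -1], [-4.9, 1.2, 1.8, 0, -1]],
  ],
)

```text
clock: 19.27
eef_pos: [508.1, -227.7, 39.7]
tcp_rot: [-3.139, -0.002, 1.6]
contact_force: [-0.6, 0.5, 0.1]
gripper_width: 0.002
```

Run:
```python
from h import *
stat();
k=manip.calibration("wrist"); im=manip.camera("wrist"); cv2.imwrite("pics/w16.png",cv2.resize(im[80:400,170:470],None,fx=1.8,fy=1.8))
print(units([507.5,-226,-14],1.599))
```

```text
t 19.27 p [ 508.1 -227.7   39.7] rpy [-3.139e+00 -2.000e-03  1.600e+00] F [-0.6  0.5  0.1] g 0.002 q [-0.55  0.26  1.88 -0.    1.01 -0.58]
(array([ 0.079, -0.058,  1.839]), np.float64(0.01))
```

View pics/w16.png

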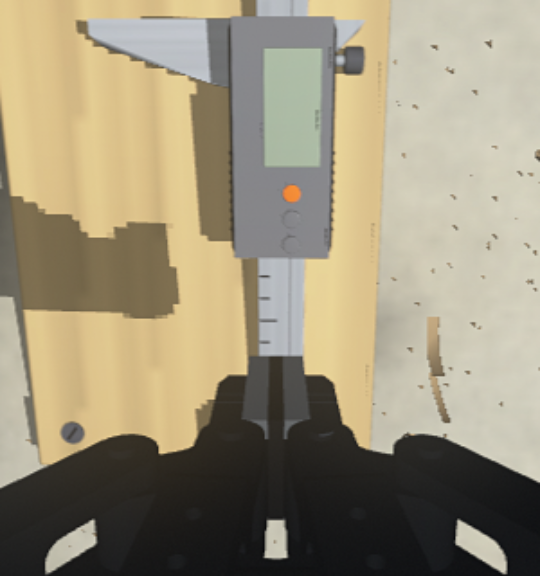

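Emit:
servo_tool(
  steps=[
    [[0, 0, 0.7, 0, -1], [0, 0, 1.4, 0, -1], [0, 0, 1.73, 0, -1], [0, 0, 1.73, 0, -1], [0, 0, 1.73, 0, -1]],
  ],
)

```text
clock: 19.73
eef_pos: [509.6, -228.6, -10.2]
tcp_rot: [3.142, 0.0, 1.6]
contact_force: [-0.3, 0.5, 0.2]
gripper_width: 0.001
```

Run:
```python
from h import *
stat();
im=manip.camera("wrist"); cv2.imwrite("pics/w17.png",cv2.resize(im[80:400,170:470],None,fx=1.8,fy=1.8))
im=manip.camera("scene"); cv2.imwrite("pics/s17.png",cv2.resize(im[270:430,380:600],None,fx=3,fy=3))
```

```text
t 19.73 p [ 509.6 -228.6  -10.2] rpy [3.142 0.    1.6  ] F [-0.3  0.5  0.2] g 0.001 q [-0.55  0.34  1.89 -0.    0.91 -0.58]
```

View pics/w17.png

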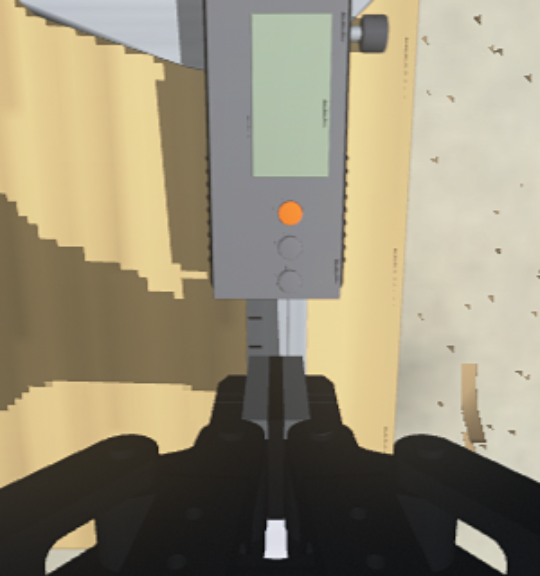

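View pics/s17.png

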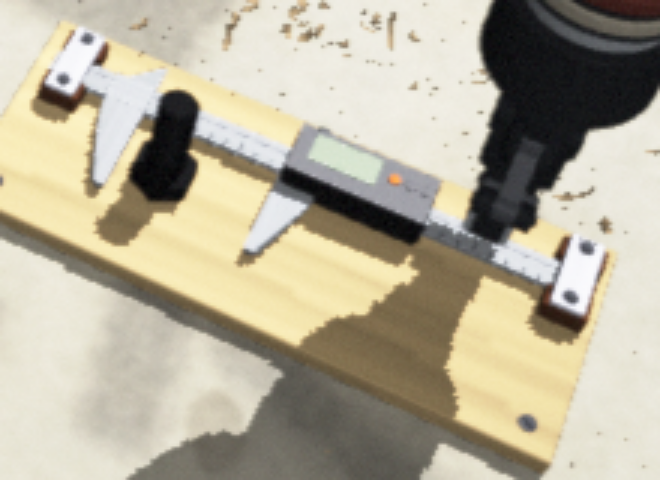

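The fingers are shut and just behind the housing, above the beam. The bolt stands upright between the jaws. Pushing the slide closed now.

Emit:
servo_tool(
  steps=[
    [[0.1, -0.04, 0.03, 0, -1], [0.2, -0.04, 0.03, 0, -1], [0.3, -0.04, 0.03, 0, -1], [0.4, -0.04, 0.03, 0, -1], [0.5, -0.04, 0.03, 0, -1], [0.6, -0.04, 0.03, 0, -1], [0.7, -0.04, 0.03, 0, -1], [0.8, -0.04, 0.03, 0, -1], [0.9, -0.04, 0.03, 0, -1], [1.0, -0.04, 0.03, 0, -1]],
  ],
)

```text
clock: 20.67
eef_pos: [507.5, -198.8, -11.4]
tcp_rot: [3.141, 0.001, 1.599]
contact_force: [-0.8, -1.1, 0.9]
gripper_width: -0.002
```

Run:
```python
from h import *
stat();
im=manip.camera("wrist"); cv2.imwrite("pics/w18.png",cv2.resize(im[0:400,170:470],None,fx=1.5,fy=1.5))
```

```text
t 20.67 p [ 507.5 -198.8  -11.4] rpy [3.141e+00 1.000e-03 1.599e+00] F [-0.8 -1.1  0.9] g -0.002 q [-0.5   0.32  1.92 -0.    0.9  -0.53]
```

View pics/w18.png

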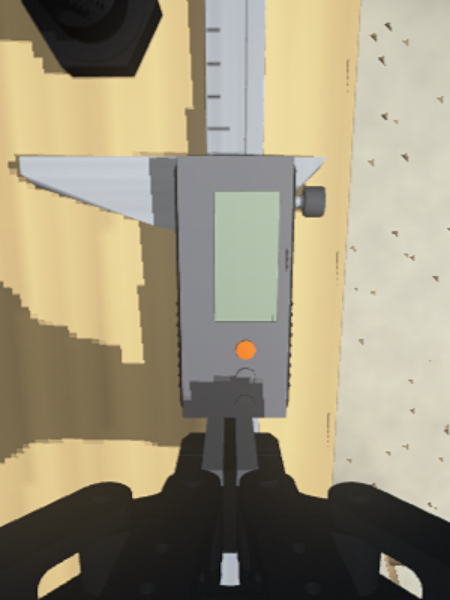

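Emit:
servo_tool(
  steps=[
    [[0.1, 0, 0, 0, -1], [0.2, 0, 0, 0, -1], [0.3, 0, 0, 0, -1], [0.4, 0, 0, 0, -1], [0.5, 0, 0, 0, -1], [0.6, 0, 0, 0, -1], [0.7, 0, 0, 0, -1], [0.75, 0, 0, 0, -1], [0.75, 0, 0, 0, -1]],
  ],
)

```text
clock: 21.47
eef_pos: [506.9, -176.2, -11.5]
tcp_rot: [3.141, 0.0, 1.6]
contact_force: [-0.4, -2.6, 0.2]
gripper_width: -0.002
```

Run:
```python
from h import *
stat();
im=manip.camera("wrist"); cv2.imwrite("pics/w19.png",cv2.resize(im[0:400,170:470],None,fx=1.5,fy=1.5))
im=manip.camera("scene"); cv2.imwrite("pics/s19.png",cv2.resize(im[270:370,370:500],None,fx=5,fy=5,interpolation=cv2.INTER_CUBIC))
```

```text
t 21.47 p [ 506.9 -176.2  -11.5] rpy [3.141 0.    1.6  ] F [-0.4 -2.6  0.2] g -0.002 q [-0.47  0.3   1.94 -0.    0.9  -0.49]
```

View pics/w19.png

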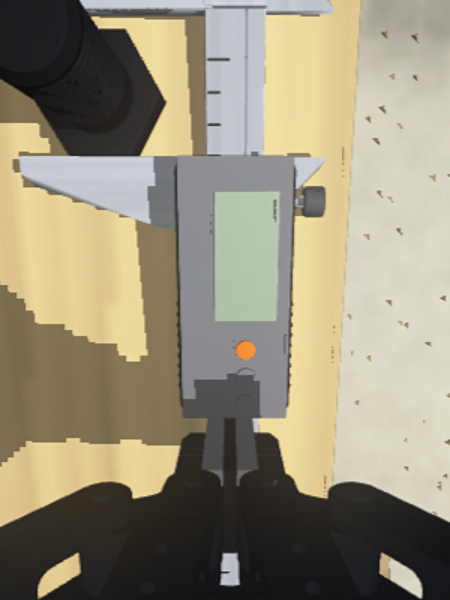

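View pics/s19.png

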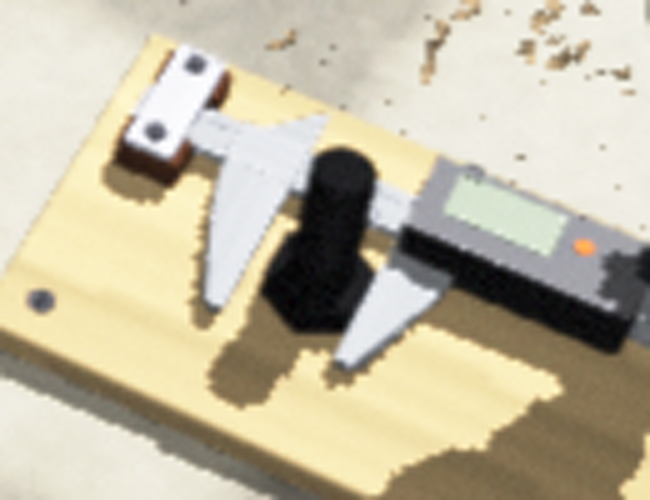

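Emit:
servo_tool(
  steps=[
    [[0.04, 0, 0, 0, -1], [0.08, 0, 0, 0, -1], [0.12, 0, 0, 0, -1], [0.15, 0, 0, 0, -1], [0.15, 0, 0, 0, -1], [0.15, 0, 0, 0, -1]],
  ],
)

```text
clock: 22.07
eef_pos: [506.7, -171.8, -11.5]
tcp_rot: [3.141, 0.0, 1.599]
contact_force: [0.5, -3.3, 0.6]
gripper_width: 0.003
```

Emit:
servo_tool(
  steps=[
    [[0.03, 0, 0, 0, -1], [0.05, 0, 0, 0, -1], [0.05, 0, 0, 0, -1]],
  ],
)

```text
clock: 22.32
eef_pos: [506.7, -170.3, -11.5]
tcp_rot: [3.141, 0.0, 1.599]
contact_force: [1.3, -3.3, 1.3]
gripper_width: -0.004
```

Emit:
servo_tool(
  steps=[
    [[0.03, 0, 0, 0, -1], [0.05, 0, 0, 0, -1], [0.05, 0, 0, 0, -1]],
  ],
)

```text
clock: 22.57
eef_pos: [506.7, -169.8, -11.5]
tcp_rot: [3.141, 0.002, 1.6]
contact_force: [-0.6, -6.2, -0.4]
gripper_width: -0.0
```

Emit:
servo_tool(
  steps=[
    [[0.02, 0, 0, 0, -1], [0.02, 0, 0, 0, -1], [0.02, 0, 0, 0, -1]],
  ],
)

```text
clock: 22.82
eef_pos: [506.7, -169.8, -11.4]
tcp_rot: [3.141, 0.003, 1.6]
contact_force: [-0.6, -7.2, -0.1]
gripper_width: 0.001
```

Emit:
servo_tool(
  steps=[
    [[0.03, 0, 0, 0, -1], [0.03, 0, 0, 0, -1], [0.03, 0, 0, 0, -1], [0.03, 0, 0, 0, -1]],
  ],
)

```text
clock: 23.15
eef_pos: [506.8, -169.8, -11.4]
tcp_rot: [3.141, 0.004, 1.6]
contact_force: [-0.7, -10.1, -0.6]
gripper_width: 0.0
```

Run:
```python
from h import *
stat();
im=manip.camera("scene"); cv2.imwrite("pics/s20.png",cv2.resize(im[270:370,370:500],None,fx=5,fy=5,interpolation=cv2.INTER_CUBIC))
stat()
```

```text
t 23.15 p [ 506.8 -169.8  -11.4] rpy [3.141 0.004 1.6  ] F [ -0.7 -10.1  -0.6] g 0.0 q [-0.45  0.3   1.95 -0.    0.89 -0.48]
t 23.2 p [ 506.8 -169.8  -11.4] rpy [3.141 0.004 1.6  ] F [  0.4 -10.9  -0.8] g -0.004 q [-0.45  0.3   1.95 -0.    0.89 -0.48]
```

View pics/s20.png

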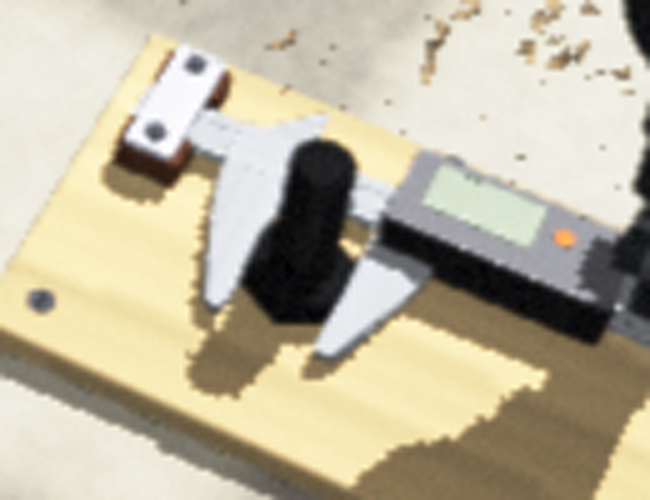

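The jaws bear on the flats and 10.5 N at the tool does not move them, so about 8 N is on the part. I'll back off along −y and then up.

Emit:
servo_tool(
  steps=[
    [[-0.1, 0, 0, 0, -1], [-0.3, 0, 0, 0, -1], [-0.5, 0, 0, 0, -1], [-0.6, 0, -0.5, 0, -1], [-0.6, 0, -1.5, 0, -1], [-0.6, 0, -2.7, 0, -1], [-0.6, 0, -4, 0, -1], [-0.6, 0, -5, 0, -1], [-0.6, 0, -5, 0, -1], [-0.6, 0, -5, 0, -1]],
  ],
)

```text
clock: 24.03
eef_pos: [508.5, -185.8, 140.9]
tcp_rot: [3.137, 0.001, 1.599]
contact_force: [-0.4, -0.2, -0.6]
gripper_width: 0.004
```

Run:
```python
from h import *
stat();
k=manip.calibration("wrist"); im=manip.camera("wrist"); a=im[40:280,210:400]; cv2.imwrite("pics/w21.png",cv2.resize(a,None,fx=2.5,fy=2.5,interpolation=cv2.INTER_CUBIC))
im=manip.camera("side"); cv2.imwrite("pics/sd21.png",cv2.resize(im[180:280,310:450],None,fx=5,fy=5,interpolation=cv2.INTER_CUBIC))
```

```text
t 24.03 p [ 508.5 -185.8  140.9] rpy [3.137e+00 1.000e-03 1.599e+00] F [-0.4 -0.2 -0.6] g 0.004 q [-0.48  0.09  1.86  0.    1.19 -0.51]
```

View pics/w21.png

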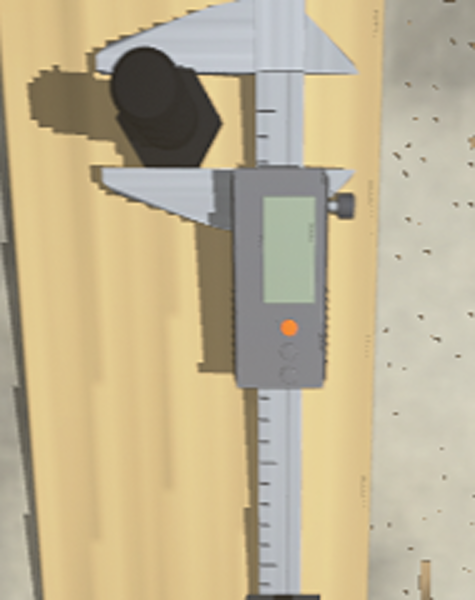

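View pics/sd21.png

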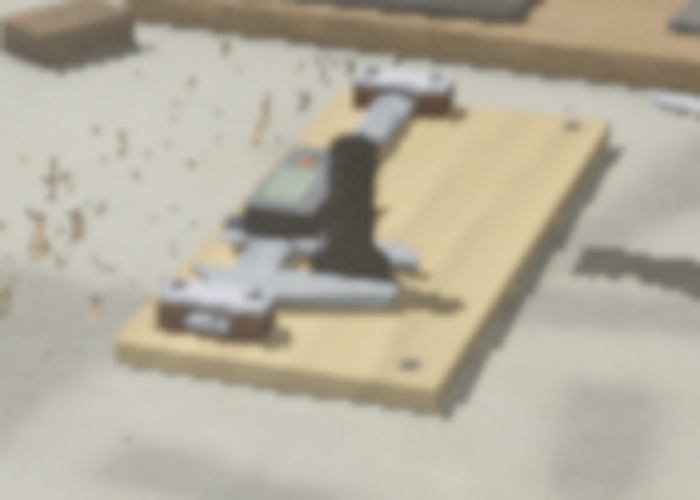

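Run:
```python
from h import *
k=manip.calibration("wrist")
Z=lambda x,y,z:np.round(ray(k,210+x/2.5-.3,40+y/2.5-.3,z),1)
print("fj",Z(110,73,21),Z(250,73,21),"mj",Z(105,168,21),Z(225,168,21),"corner",Z(222,123,24.5))
q=manip.calibration("scene"); im=manip.camera("scene")
for n in ["bolt_zinc","spanner_17","tape_2","marker","jar_nails"]:
    for e in manip.look_for("scene",n)[:1]: print(n,round(e["score"],2),np.round(w(q,e["point"])))
```

```text
fj [444.9 -56.9  21. ] [490.5 -55.7  21. ] mj [442.5 -85.9  21. ] [482.6 -84.8  21. ] corner [481.8 -71.5  24.5]
bolt_zinc 0.81 [521. 331.  26.]
spanner_17 0.97 [678.  68.  11.]
tape_2 0.67 [634. 276.  15.]
marker 0.81 [336. 204.  16.]
jar_nails 0.94 [693. 201.  72.]
```

Run:
```python
from h import *
stat(); print(manip.finish_job())
```

```text
t 24.43 p [ 506.  -184.8  136.9] rpy [-3.139e+00 -2.000e-03  1.599e+00] F [-0.1  0.2 -0.5] g 0.002 q [-0.48  0.09  1.86  0.    1.19 -0.51]
the job is handed in; nothing more can be done
None
```

The black bolt is standing on its head on the base with the jaws closed on two opposite flats, and the arm is clear. I handed the job in at 24.4 s.

**Size:** read the exact figure off the caliper display. From the wrist picture I measured the opening as about 29 mm, good to 1–2 mm. That fits the 30 mm flats you gave and rules out the corners (34.6 mm).

**Pressure:** my last push was about 10–11 N at the tool. Less the 2–3 N the slide was dragging before that, about 8 N was on the bolt, and the slide no longer moved.

**Last checks:** the bolt looks upright, about 3 mm from the measure spot along the jaws. The gripper reads no contact. The bystanders show in their starting places within the camera's error of about 4 mm.

**What disagreed or went wrong:**
- **Fingertips:** they are really about 39 mm behind where the robot reports the tool point. My first attempt to take the slide therefore closed above it. I found the offset by touching the top of the slide housing, which pressed it with up to about 30 N, and corrected for it.
- **Slide:** I repeated a move while releasing the slide, so the arm pulled back another 58 mm. A picture showed the slide not visibly affected, open about 72 mm.
- **Not confirmed:** I could not read the jaw contact force after letting go. That the bolt stays clamped rests on the pictures and the slide's friction.

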